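Take apart the pile on the entryway shelf and put each thing in its place

TASK

Someone dusted the hall shelf and left four things in one pile. Take the pile apart from the top down, one thing at a time, leaving the rest of the pile where it lies until its turn: stand the ceramic incense holder upright in the middle of the white ash dish, lay the folded shoehorn flat in the shorter silicone tray, slip the black onyx bangle over the post of the wooden stand so that it lies flat on the base, and lay the spectacle case flat in the longer silicone tray. Set each thing down gently instead of letting it fall, and leave the glass jar and the potted succulent where they stand.

Things in the scene. Friction and masses are not known exactly. Their poses are not given: they have to be found in the camera images.
- incense_holder: Top of the pile: small white glazed ceramic incense-stick holder, a round button 35 mm in diameter and 28 mm high; its side is a straight cylinder up to 18 mm, above that it domes in to a 14 mm top with a tiny stick hole. About 50 g. Origin: centre of its underside, z up.
- shoehorn: Second in the pile, under the incense holder: folded aluminium shoehorn, two flat leaves, 105 mm long (x), 38 mm wide (y), 16 mm thick; parallel long sides, flat top, one end (-x) round, a hinge barrel at the other. About 90 g. Origin: middle of its underside, x along its length, z up. It lies across the bangle, which shows on both sides of it.
- bangle: Third in the pile, under the shoehorn: solid polished black onyx bangle, a rigid ring of outer diameter 68 mm, inner diameter 54 mm, 12 mm high, lying flat on the spectacle case. About 45 g. Origin: centre of the ring in the plane of its underside, z along the ring's axis (up).
- glasses_case: Bottom of the pile: closed hard tan spectacle case with a brass clasp, a box 150 mm long (x), 56 mm wide (y), 34 mm high with a flat top, standing on the shelf. About 130 g. Origin: middle of its underside, x along its length, z up.
- ash_dish: Place of the incense holder: shallow round white ceramic ash dish, fixed, 112 mm across its rim and 14 mm high; flat inner floor about 88 mm across, 5 mm above the underside. Origin: centre of its underside, z up.
- short_tray: Place of the shoehorn: the smaller of two grey hard-silicone trays, fixed, 139 x 72 mm outside, 129 mm (x) by 62 mm (y) inside; rim 9 mm above the shelf, flat floor 3 mm above the shelf, walls 5 mm thick. Origin: middle of its underside, x along its length, z up.
- long_tray: Place of the spectacle case: the larger of two grey hard-silicone trays, fixed, 184 x 90 mm outside, 174 mm (x) by 80 mm (y) inside; rim 9 mm above the shelf, flat floor 3 mm above the shelf, walls 5 mm thick. Origin: middle of its underside, x along its length, z up.
- bangle_stand: Place of the bangle: turned brown wooden bangle stand, fixed: a round base 92 mm in diameter and 8 mm thick with a post in its middle, 24 mm in diameter at the foot, tapering to 20 mm and a rounded tip 44 mm above the shelf. Origin: centre of its underside, z up.
- swing_top_jar: Bystander: glass jar with a hinged swing-top lid and wire bail, 72 mm in diameter (80 mm over the wire), 112 mm high, loose. Origin: centre of its underside.
- succulent: Bystander: succulent in a round concrete pot 72 mm in diameter, about 85 mm high in all, loose. Origin: centre of its underside.
Mind the look-alikes: they are no part of the job. What is meant by the shoehorn is not blue, and is the larger of those in its own colour.

How it is judged:
By the outcome, as a careful person would: the job done as asked, in the order asked, and still so for the second after the job is handed in, with the robot touching nothing.
It also fails if it takes over 136 s, if anything falls off the work surface, if the arm or the gripper's body presses on something with over 40 N, if the wrist force passes 120 N, or if a joint passes its speed limit or range.

ROBOT

A 7-joint arm with a two-finger parallel gripper is mounted at the origin on the work surface. World frame = base frame: x ahead of the robot, y to its left, z up, the work surface at z = 0. Lengths are in m, angles in rad, forces in N, time in s.
With the tool pointing down it reaches from about 0.4 to 0.85 m from the base axis. Payload 4.5 kg.
Tool frame: the origin (TCP) lies on the centre line of the jaws, within the pads' length; the fingertips stand 8 mm ahead of it and the grasp point (between the pads) lies 11 mm behind it (nose_length is the distance from the TCP to the fingertips, in m); z points along the fingers, y is the direction in which the jaws open and shut (so a half turn about z gives the same grasp; the last joint's range is limited). The gripper opens to 88 mm and grips with 3 to 60 N. Pads are 18 mm wide; open, the fingers measure 123 mm over their backs; the gripper's body (75 mm by 187 mm) begins 45 mm behind the grasp point.
Start: joints at [1.308, 0.689, -0.195, 1.565, 0.157, 0.902, -0.215], TCP at [0.183, -0.598, 0.247] pointing down, gripper open.
Joint ranges: [-3.01, 3.01], [-0.46, 2.08], [-1.47, 1.51], [0.13, 2.56], [-1, 4.14], [0.04, 2.09], [-2.66, 2.66]. Speed limits (rad/s): [2.57, 2.57, 3.14, 3.14, 3.14, 3.14, 3.14].

INTERFACE

Orientations are given as [roll, pitch, yaw] about the fixed x, y, z axes, in that order (R = Rz(yaw) Ry(pitch) Rx(roll)).
In Python, from plant import * gives the robot as it stands. The module is installed in compiled form; this text tells all that it offers.
- The arm moves only by the shell command python3 -m inch 'ROWS' [OPENING] [FORCE]. ROWS is JSON, a list of rows, each a list of 2 entries, a list of its own where there are three numbers: the shift along the tool's x, y, z in cm, then the turn about the tool's z in rad. A call has 1 to 8 rows; each row shifts and turns the commanded pose from where the row before left it, along the tool's axes as they then stand; what a row does not reach is not made up. A row lasts 1/10 s, in which the tool goes at most 50 mm and 8.59 degrees, less where a joint would pass 70% of its speed; a pose out of reach is approached as far as the arm can. A call is refused whole if a number of a shift passes 5 or a number of a turn 0.15, either way. A call with a gripper value outside its range is refused whole. OPENING is the opening, from 0 (shut) to 1 (fully open), set as the call begins (- or left out, the last holds). The fingers move at their own pace and stop on an object; FORCE is the grip in N (left out, the last holds). Time passes only in rows, so rows that do not move let the fingers close. It gives the time, the measured TCP pose, the force and the opening at its end, in the units of the state.
- get_obs(): the state, without advancing time (a new reading comes with each control period).
- get_image(name): name is "scene" or "top"; returns a dict with "pixels" (480x640x3 uint8, blue, green, red), "fovy" (degrees; the focal length in pixels is half the picture's height over the tangent of half this angle, whatever the lens; pixels are square), "cx", "cy" (the principal point, pixels), "k1" (the pictures are not rectified: a ray, as slopes to the right and down, at radius r is drawn at 1 + k1 r^2 times it, then the intrinsics apply), "T" (4x4, takes a point from camera to world coordinates). Camera axes: x right, y down, z forward; pixel columns grow to the right and rows downward; lengths in m; the calibration is good to about 2 mm. A picture is of the moment at which its call begins. There is no depth.
- sign_off(): hands the job in, once; it reports no verdict.
The state is a dict: "time": time; "qpos": joint angles; "joint_vel": joint speeds; "joint_efforts": joint torques, N m; "eef_pos": TCP position; "eef_rot": TCP orientation; "ft_force": force on the tool from outside, world axes, zero at the start; "ft_torque": the same for the moment, N m; "width": finger opening in m.
Only numpy, scipy, OpenCV 4.12 (cv2) and the standard library are available. Lean on these libraries where they do the work, as an engineer would, in place of code of your own. Each camera call takes 0.05 s, during which the arm holds its last target.

## Working session

There is one attempt and no reset: what is moved stays moved. The work goes in short steps, Python scripts to look and compute and a shell command to move; the robot and the scene stay as the last step left them, time stands still between calls to the robot, and variables do not carry over. Pictures are saved under pics/ and viewed, and the job is handed in when it is done.

```bash
mkdir -p pics; ls
python3 - <<'E'
from plant import *
import cv2
o=get_obs(); print(o)
for n in ("scene","top"):
    i=get_image(n); cv2.imwrite(f"pics/{n}0.png",i["pixels"]); print(n,i["fovy"],i["cx"],i["cy"],i["k1"],i["T"].tolist() if hasattr(i["T"],'tolist') else i["T"])
E
```

```text
pics
{'time': 0.0, 'qpos': array([ 1.307796  ,  0.68997967, -0.19451497,  1.56633224,  0.15730964,
        0.90249065, -0.21512451]), 'joint_vel': array([ 1.10621725e-03,  5.00533834e-05, -4.64782374e-04, -3.38478472e-04,
        9.17940917e-04,  7.76916278e-04, -1.07305778e-03]), 'joint_efforts': array([ 3.85677477e-04, -5.27560973e+01, -1.26718931e+00, -1.53426558e+01,
       -5.26505406e-02,  6.55070355e-03,  1.85375693e-04]), 'eef_pos': array([ 0.18256254, -0.59710425,  0.24591588]), 'eef_rot': array([-3.13978066e+00,  1.37722941e-04,  2.96865631e-01]), 'ft_force': array([-0.65698648, -0.19100774,  0.433823  ]), 'ft_torque': array([-0.03160509, -0.01245769, -0.01341852]), 'width': 0.0881447168300445}
scene 56.095476360002955 324.076528465081 238.51922276217118 0.01633253892356659 [[-0.6972774643537982, 0.6144314206689455, -0.3691587287320712, 0.8511827580742578], [0.7167982945178454, 0.59619608268735, -0.3615942974724115, 0.3626587617156427], [-0.0020839099418601807, -0.5167439020278807, -0.8561374872275798, 0.8820927376522679], [0.0, 0.0, 0.0, 1.0]]
top 56.72561234534351 321.186383927565 242.44029599882148 -0.06428872510159708 [[-0.017392729550299697, -0.992087051445, 0.124341366061164, 0.34632339424857406], [-0.9998464914865969, 0.0169942242498654, -0.004264950654775596, -0.006685573572501241], [0.0021181172612767243, -0.12439645773618936, -0.9922303335828613, 1.0362822678452934], [0.0, 0.0, 0.0, 1.0]]
```

View pics/scene0.png

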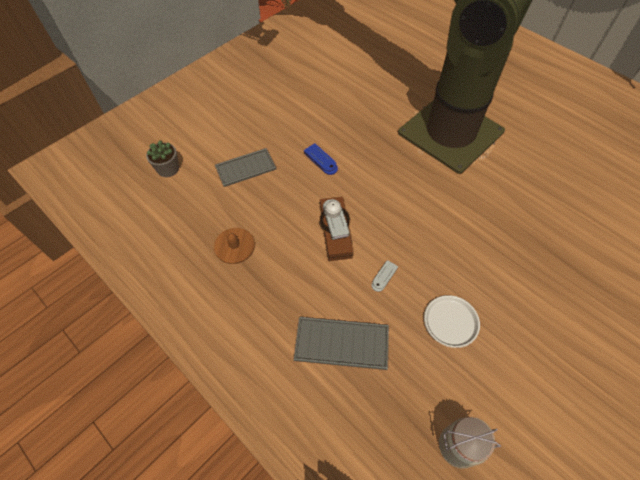

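View pics/top0.png

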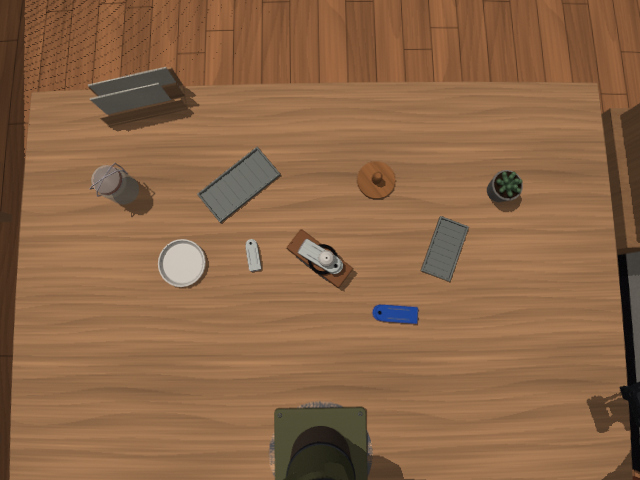

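The top view shows three shoehorn candidates: silver in the pile at (320,255), a smaller silver one at (253,255), and a blue one at (396,314). The target should be the silver one in the pile, because it is not blue, it is the larger silver one, and it sits under the incense holder. I'll confirm that in enlarged crops.

```bash
cat > h.py <<'E'
from plant import *
import cv2, numpy as np
def K(i):
    f=240/np.tan(np.radians(i["fovy"])/2)
    return np.array([[f,0,i["cx"]],[0,f,i["cy"]],[0,0,1.]]), np.array([i["k1"],0,0,0,0.])
def px2w(i,pts,z):
    k,d=K(i); p=cv2.undistortPoints(np.array(pts,float).reshape(-1,1,2),k,d).reshape(-1,2)
    T=np.array(i["T"]); r=np.c_[p,np.ones(len(p))]@T[:3,:3].T
    z=np.broadcast_to(z,len(p)); s=(z-T[2,3])/r[:,2]
    return T[:3,3]+r*s[:,None]
def w2px(i,P):
    k,d=K(i); T=np.linalg.inv(np.array(i["T"]))
    return cv2.projectPoints(np.array(P,float).reshape(-1,1,3),cv2.Rodrigues(T[:3,:3])[0],T[:3,3],k,d)[0].reshape(-1,2)
def crop(i,x0,y0,w,h,s,fn,draw=[]):
    im=cv2.resize(i["pixels"][y0:y0+h,x0:x0+w],None,fx=s,fy=s,interpolation=cv2.INTER_CUBIC)
    for D in draw:
        q=((w2px(i,D)-[x0,y0]+.5)*s).astype(np.int32)
        cv2.polylines(im,[q.reshape(-1,1,2)],False,(0,255,0),1)
    cv2.imwrite(fn,im)
E
python3 - <<'E'
from h import *
i=get_image("top"); crop(i,230,215,140,90,5,"pics/c1.png")
j=get_image("scene"); crop(j,290,180,120,120,5,"pics/c2.png")
E
```

```text
(no output)
```

View pics/c1.png

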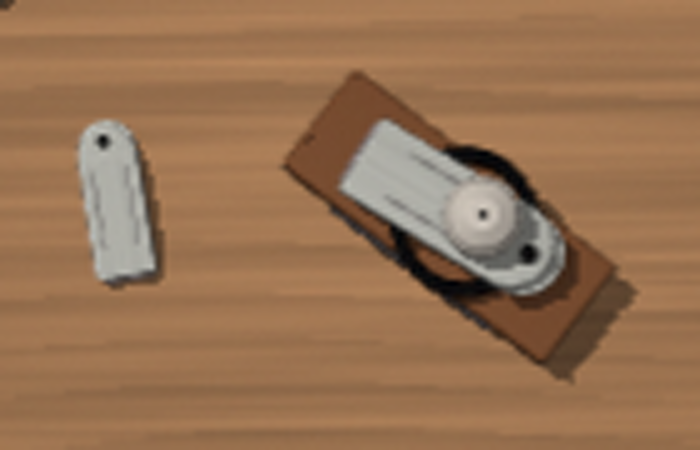

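View pics/c2.png

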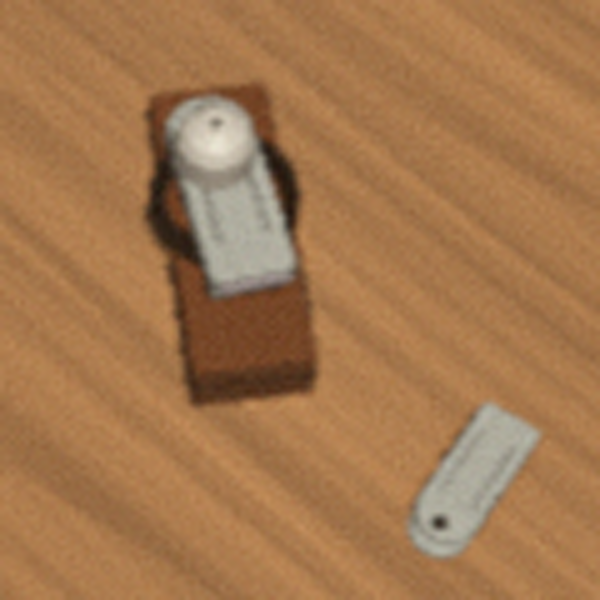

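The enlarged crops confirm it: the silver shoehorn in the pile is clearly larger than the loose one at (253,255), and it carries the incense holder and lies across the bangle. Next I'll look at the places.

Run:
```python
from h import *
i=get_image("top"); j=get_image("scene")
def mk(i,L,fn):
    t=[cv2.resize(i["pixels"][y:y+75,x:x+100],None,fx=4,fy=4,interpolation=cv2.INTER_CUBIC) for x,y in L]
    cv2.imwrite(fn,np.vstack([np.hstack(t[:2]),np.hstack(t[2:])]))
mk(i,[(135,225),(190,145),(395,210),(330,145)],"pics/d_top.png")
mk(j,[(400,285),(292,305),(195,130),(185,210)],"pics/d_sc.png")
```

```text
(no output)
```

View pics/d_top.png

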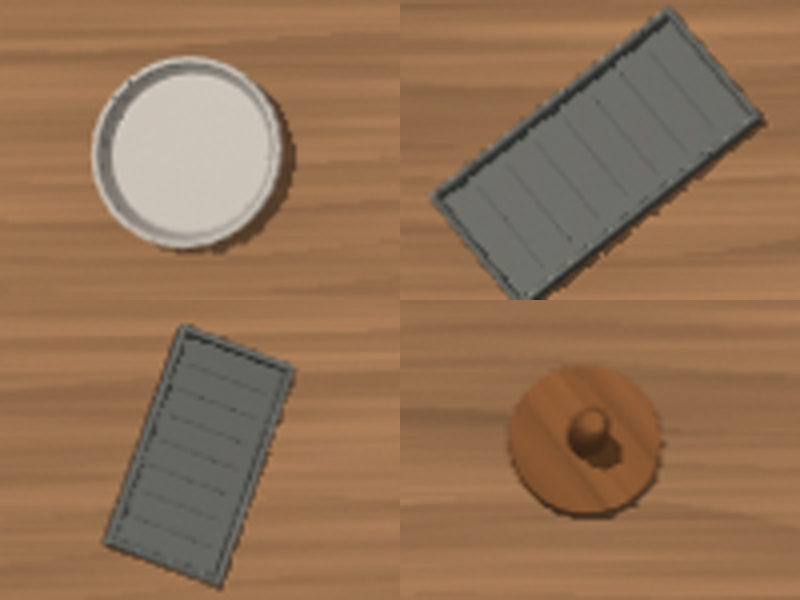

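View pics/d_sc.png

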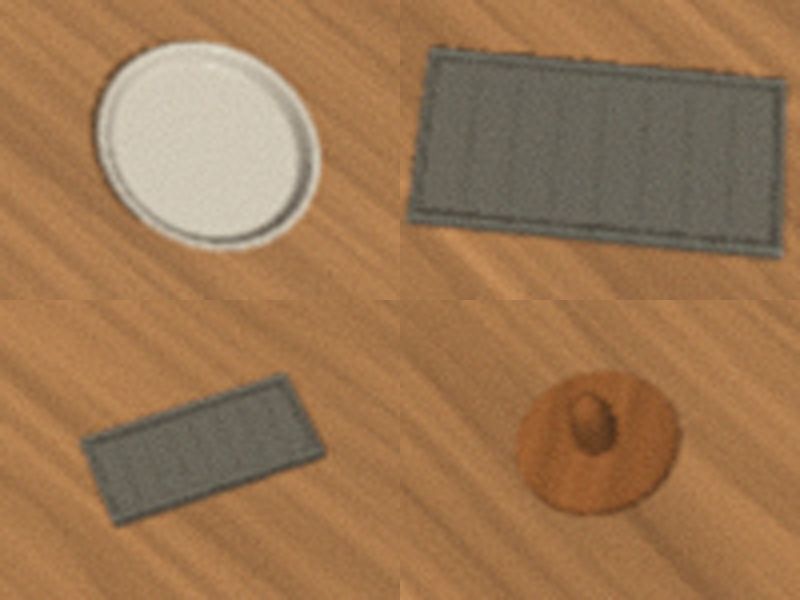

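```bash
cat > fit.py <<'E'
from h import *
from scipy.optimize import least_squares
def c(pts,x0,y0,s): return (np.array(pts,float)+.5)/s-.5+[x0,y0]
def rect(L,W,z,o=(0,0)): return np.array([[L/2,W/2,z],[L/2,-W/2,z],[-L/2,-W/2,z],[-L/2,W/2,z]])
def place(p,P):
    C,S=np.cos(p[2]),np.sin(p[2]); P=np.asarray(P); return np.c_[P[:,0]*C-P[:,1]*S+p[0],P[:,0]*S+P[:,1]*C+p[1],P[:,2]]
def fitpts(obs,p0):  # obs: list of (img, px, model pts)
    r=least_squares(lambda p:np.concatenate([(w2px(i,place(p,P))-q).ravel() for i,q,P in obs]),p0)
    return r.x, np.sqrt(np.mean(r.fun**2))
def fitcirc(obs): # (img,px,z,R)
    W=[(px2w(i,q,z),R) for i,q,z,R in obs]
    r=least_squares(lambda p:np.concatenate([np.hypot(w[:,0]-p[0],w[:,1]-p[1])-R for w,R in W]),W[0][0].mean(0)[:2])
    return r.x,np.sqrt(np.mean(r.fun**2))*1000
E
cat > m1.py <<'E'
from fit import *
i=get_image("top"); j=get_image("scene")
def guess(obs):
    im,q,P=obs[0]; w=px2w(im,q,P[:,2]); m=w.mean(0); Pm=P.mean(0)
    d=w[0]-w[-1]+w[1]-w[-2]; dm=P[0]-P[-1]+P[1]-P[-2]
    return [m[0],m[1],np.arctan2(d[1],d[0])-np.arctan2(dm[1],dm[0])]
for name,ot,os in [
 ("case",(c([(617,268),(545,362),(285,163),(358,70)],230,215,5),rect(.150,.056,.034)),(c([(192,404),(313,390)],290,180,5),np.array([[-.075,-.028,0],[-.075,.028,0]]))),
 ("long",(c([(668-400,10),(764-400,120),(532-400,302),(430-400,198)],190,145,4),rect(.184,.090,.009)),(c([(430-400,47),(785-400,80),(781-400,258),(410-400,222)],292,305,4),None)),
 ("short",(c([(183,325-300),(294,370-300),(221,588-300),(105,543-300)],395,210,4),None),(c([(81,440-300),(285,374-300),(326,455-300),(117,524-300)],195,130,4),None))]:
    print(name)
    if name=="case":
        for obs in ([(i,)+ot],):
            print(fitpts(obs,guess(obs)))
    else:
        P=rect(.184,.09,.009) if name=="long" else rect(.139,.072,.009)
        for im,q in ((i,ot[0]),(j,os[0])):
            w=px2w(im,q,.009)[:,:2]; e=[np.linalg.norm(w[a]-w[(a+1)%4]) for a in range(4)]
            lx=w[0]-w[3]+w[1]-w[2]; ly=w[0]-w[1]+w[3]-w[2]
            l=lx if np.hypot(*lx)>np.hypot(*ly) else ly
            print(w.mean(0),np.arctan2(l[1],l[0]),np.round(e,4))
print("dish")
print(fitcirc([(i,c([(93,152),(281,152),(188,57),(188,248)],135,225,4),.014,.056)]))
print(fitcirc([(j,c([(97,128),(321,160),(190,42),(225,250)],400,285,4),.014,.056)]))
print("stand")
print(fitcirc([(i,c([(508-400,440-300),(662-400,440-300),(585-400,364-300),(585-400,514-300)],330,145,4),.008,.046)]))
print(fitcirc([(j,c([(516-400,446-300),(682-400,432-300),(612-400,370-300),(585-400,515-300)],185,210,4),.008,.046)]))
print("tip", px2w(i,c([(587-400,430-300)],330,145,4),.036), px2w(j,c([(586-400,405-300)],185,210,4),.04))
print("inc", px2w(i,c([(482,214)],230,215,5),.090), px2w(j,c([(215,123)],290,180,5),.090))
print("shoe hinge end", px2w(i,c([(387,120),(342,188)],230,215,5),.062), px2w(j,c([(213,285),(296,270)],290,180,5),.062))
print("shoe round end", px2w(i,c([(560,262),(548,283)],230,215,5),.062), px2w(j,c([(167,110)],290,180,5),.062))
print("bangle circ", fitcirc([(i,c([(460,146),(488,150),(515,166),(533,188),(395,245),(410,270),(435,290)],230,215,5),.046,.034)]),
 fitcirc([(j,c([(283,160),(297,185),(299,210),(150,185),(152,225),(165,245),(180,255)],290,180,5),.046,.034)]))
# case scene
w=px2w(j,c([(150,95),(265,85)],290,180,5),.034);print("case far end scene",w, np.linalg.norm(w[0]-w[1]))
w=px2w(j,c([(192,404),(313,390)],290,180,5),.0);print("case near bottom scene",w, np.linalg.norm(w[0]-w[1]))
w=px2w(i,c([(617,268),(545,362),(285,163),(358,70)],230,215,5),.034);print("case top",w)
E
python3 m1.py
```

```text
case
(array([ 0.43738285, -0.00709313, -2.24305139]), np.float64(0.4680841661917482))
long
[0.61883497 0.18087197] -0.9014342483079205 [0.09   0.1741 0.0888 0.1809]
[0.62222836 0.18649021] -0.8967211589160791 [0.1814 0.0899 0.1799 0.0902]
short
[ 0.45577648 -0.30013208] -0.3825019313632052 [0.0705 0.1367 0.072  0.1379]
[ 0.46068983 -0.29448328] -0.38600524252105106 [0.1359 0.0736 0.1355 0.0728]
dish
(array([0.43286801, 0.31396529]), np.float64(0.6820196287302343))
(array([0.43552895, 0.31622568]), np.float64(0.5151976660288208))
stand
(array([ 0.62447271, -0.14389411]), np.float64(0.08177052464187835))
(array([ 0.62641689, -0.13958452]), np.float64(0.9047016086283238))
tip [[ 0.62194755 -0.14146253  0.036     ]] [[ 0.62504131 -0.14387078  0.04      ]]
inc [[ 0.43252456 -0.02047538  0.09      ]] [[ 0.43501363 -0.0188839   0.09      ]]
shoe hinge end [[0.4775094  0.02034111 0.062     ]
 [0.44762601 0.04057271 0.062     ]] [[0.48208088 0.02538453 0.062     ]
 [0.4519048  0.04568767 0.062     ]]
shoe round end [[ 0.41333913 -0.05471924  0.062     ]
 [ 0.40421536 -0.04924775  0.062     ]] [[ 0.43010038 -0.05269979  0.062     ]]
bangle circ (array([ 0.43321977, -0.01411314]), np.float64(0.5494769865045788)) (array([ 0.44011006, -0.00795224]), np.float64(0.46664393297902756))
case far end scene [[ 0.4150928  -0.07852852  0.034     ]
 [ 0.37369789 -0.04409578  0.034     ]] 0.05384377898091883
case near bottom scene [[0.5054665  0.03595505 0.        ]
 [0.4627849  0.06975426 0.        ]] 0.054443599290078415
case top [[ 0.41209863 -0.08177948  0.034     ]
 [ 0.37041238 -0.04834213  0.034     ]
 [ 0.46238299  0.06768429  0.034     ]
 [ 0.50452193  0.03404168  0.034     ]]
```

```bash
cat > go.py <<'E'
# usage: go.py x y z yaw -> needed tool shift (cm) in present axes, turn, and shift in axes after turn
import sys; from h import *
o=get_obs(); p=o["eef_pos"]; y=o["eef_rot"][2]
t=[float(a) for a in sys.argv[1:5]]
d=np.array(t[:3])-p
f=lambda a:np.round(100*np.array([d[0]*np.cos(a)+d[1]*np.sin(a),d[0]*np.sin(a)-d[1]*np.cos(a),-d[2]]),2)
turn=(y-t[3]+np.pi)%(2*np.pi)-np.pi
print("t",round(o["time"],2),"pos",p.round(4),"rot",o["eef_rot"].round(3),"w",round(o["width"],4),"F",o["ft_force"].round(2)); print("q",o["qpos"].round(2))
print("now axes",f(y),"turn",round(turn,3),"after-turn axes",f(t[3]))
E
python3 go.py .434 -.0195 .2 .97; python3 -m inch '[[[2.5,-3,0],0],[[2.5,-3,0],0],[[2.5,-3,0],0],[[2.5,-3,0],0],[[2.5,-3,0],0],[[2.5,-3,0],0],[[2.5,-3,0],0],[[2.5,-3,0],0]]' 1; python3 go.py .434 -.0195 .2 .97
```

```text
t 0.4 pos [ 0.1828 -0.5976  0.2466] rot [-3.141  0.     0.297] w 0.0883 F [-0.14  0.45 -0.14]
q [ 1.31  0.69 -0.19  1.57  0.16  0.9  -0.22]
now axes [ 40.93 -47.94   4.66] turn -0.673 after-turn axes [ 61.89 -11.96   4.66]
time: 1.2
eef_pos: [0.3044, -0.3084, 0.247]
eef_rot: [3.141, -0.001, 0.297]
ft_force: [-0.2, -0.1, 0.3]
width: 0.0882
t 1.2 pos [ 0.3044 -0.3084  0.247 ] rot [ 3.141e+00 -1.000e-03  2.970e-01] w 0.0882 F [-0.17 -0.09  0.32]
q [ 0.81  0.45 -0.18  2.12  0.14  0.59 -0.74]
now axes [ 20.83 -23.84   4.7 ] turn -0.673 after-turn axes [31.15 -5.64  4.7 ]
```

```bash
python3 -m inch '[[[2.6,-3,0],0],[[2.6,-3,0],0],[[2.6,-3,0],0],[[2.6,-3,0],0],[[2.6,-3,0],0],[[2.6,-3,0],0],[[2.6,-3,0],0],[[2.6,-2.8,0],0]]'>/dev/null;  python3 -m inch '[[[0,0,1],-0.135],[[0,0,1],-0.135],[[0,0,1],-0.135],[[0,0,1],-0.135],[[0,0,1],-0.133],[[0,0,0],0],[[0,0,0],0]]' 0.7; python3 go.py .434 -.0195 .12 .97
python3 - <<'E'
from h import *
i=get_image("top"); j=get_image("scene")
cv2.imwrite("pics/a.png",np.hstack([cv2.resize(i["pixels"][205:305,270:370],None,fx=4,fy=4,interpolation=2),cv2.resize(j["pixels"][130:230,280:380],None,fx=4,fy=4,interpolation=2)]))
E
```

```text
time: 2.7
eef_pos: [0.4333, -0.0213, 0.1969]
eef_rot: [3.142, -0.0, 0.967]
ft_force: [0.5, 0.2, 0.3]
width: 0.0617
t 2.7 pos [ 0.4333 -0.0213  0.1969] rot [ 3.142 -0.     0.967] w 0.0617 F [0.53 0.17 0.26]
q [ 0.13  0.55 -0.28  2.17  0.33  0.46 -1.02]
now axes [ 0.19 -0.04  7.69] turn -0.003 after-turn axes [ 0.19 -0.04  7.69]
```

View pics/a.png

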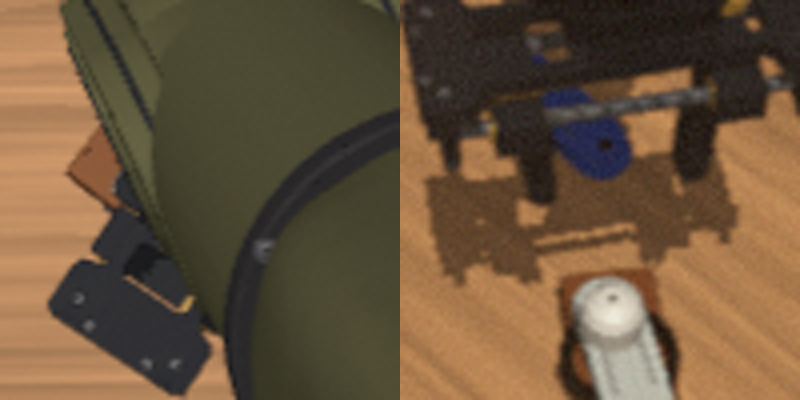

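```bash
cat > tips.py <<'E'
from h import *
import sys
def tips(im,fn,box,s=6,th=.0175):
    o=get_obs(); p=o["eef_pos"]; y=o["eef_rot"][2]; w=o["width"]
    ex=np.array([np.cos(y),np.sin(y),0]); ey=np.array([np.sin(y),-np.cos(y),0]); z=np.array([0,0,-.008])
    D=[]
    for sg in(1,-1):
        D.append([p+z+ex*a*.009+ey*sg*(w/2+b) for a,b in((-1,0),(1,0),(1,th),(-1,th),(-1,0))])
    crop(im,*box,s,fn,D)
if __name__=="__main__":
    j=get_image("scene"); tips(j,"pics/b.png",(300,150,80,90))
E
python3 tips.py
```

```text
(no output)
```

View pics/b.png

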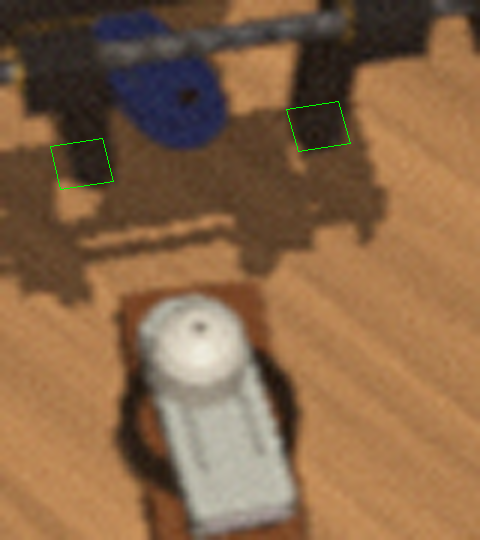

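```bash
python3 -m inch '[[[0.04,0,2],0],[[0.05,0,2],0],[[0.05,0,2],0],[[0.05,0,1.6],0],[[0,0,1],0],[[0,0,0],0],[[0,0,0],0]]'
python3 - <<'E'
from tips import *
j=get_image("scene"); tips(j,"pics/b2.png",(290,160,90,90))
i=get_image("top"); crop(i,260,200,120,100,5,"pics/b3.png")
E
```

```text
time: 3.55
eef_pos: [0.4345, -0.0196, 0.1111]
eef_rot: [3.141, -0.0, 0.969]
ft_force: [0.1, 0.8, 0.3]
width: 0.0618
```

View pics/b2.png

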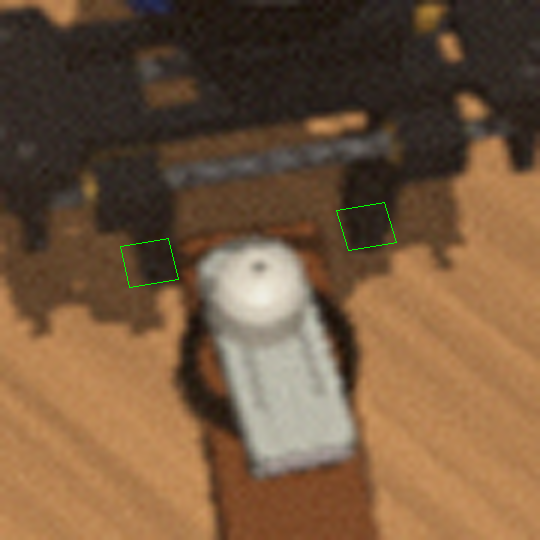

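```bash
python3 -m inch '[[[0,0,1],0],[[0,0,1],0],[[0,0,1],0],[[0,0,0.6],0],[[0,0,0],0],[[0,0,0],0]]'; python3 -m inch '[[[0,0,0],0],[[0,0,0],0],[[0,0,0],0],[[0,0,0],0],[[0,0,0],0],[[0,0,0],0]]' 0.3 8;python3 go.py .4345 -.0195 .12 .97
```

```text
time: 4.25
eef_pos: [0.4344, -0.0197, 0.0751]
eef_rot: [3.141, -0.0, 0.97]
ft_force: [0.4, 0.1, 0.7]
width: 0.0618
time: 4.85
eef_pos: [0.4344, -0.0197, 0.0749]
eef_rot: [3.141, -0.0, 0.97]
ft_force: [0.3, -0.2, 3.1]
width: 0.034
t 4.85 pos [ 0.4344 -0.0197  0.0749] rot [ 3.141 -0.     0.97 ] w 0.034 F [ 0.33 -0.18  3.1 ]
q [-0.03  0.8  -0.05  2.26  0.47  0.09 -1.13]
now axes [ 0.03 -0.   -4.51] turn -0.0 after-turn axes [ 0.03 -0.   -4.51]
```

```bash
python3 -m inch '[[[0,0,0],0],[[0,0,0],0],[[0,0,-0.3],0],[[0,0,-0.5],0],[[0,0,-1],0],[[0,0,-2],0],[[0,0,-2],0],[[0,0,-2],0]]' 0.2 10; python3 -m inch '[[[0,0,-2],0],[[0,0,0],0]]'
python3 - <<'E'
from tips import *
j=get_image("scene"); tips(j,"pics/b4.png",(280,120,110,120),5)
E
python3 go.py .434 .315 .12 .97
```

```text
time: 5.65
eef_pos: [0.4338, -0.0198, 0.1536]
eef_rot: [-3.141, 0.001, 0.97]
ft_force: [1.1, 0.1, 0.3]
width: 0.0342
time: 5.85
eef_pos: [0.4352, -0.0198, 0.1747]
eef_rot: [3.138, -0.003, 0.969]
ft_force: [0.2, 0.2, -1.3]
width: 0.0348
t 5.9 pos [ 0.4347 -0.0198  0.1736] rot [ 3.14e+00 -1.00e-03  9.69e-01] w 0.0343 F [ 0.59 -0.22 -1.33]
q [ 0.11  0.59 -0.26  2.19  0.38  0.39 -1.07]
now axes [ 27.57 -19.01   5.36] turn -0.001 after-turn axes [ 27.58 -18.99   5.36]
```

View pics/b4.png

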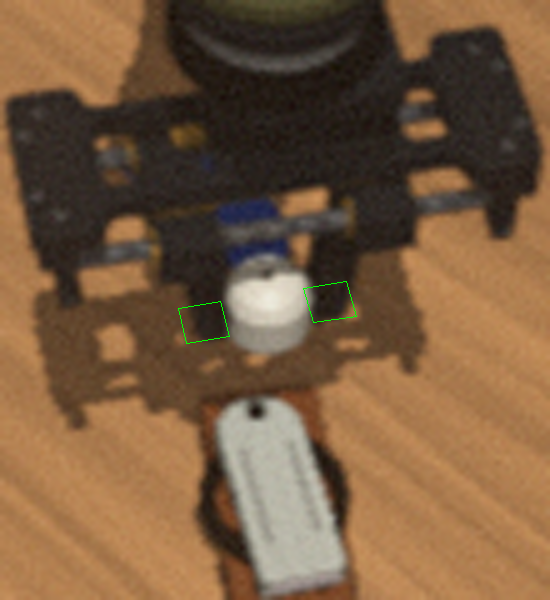

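```bash
python3 -m inch '[[[3,-2.1,0],0],[[3,-2.1,0],0],[[3,-2.1,0],0],[[3,-2.1,0],0],[[3,-2.1,0],0],[[3,-2.1,0],0],[[3,-2.1,0],0],[[3,-2.1,0],0]]'
python3 - <<'E'
from h import *
i=get_image("top");j=get_image("scene")
print(px2w(i,[(112,172),(122,192)],[.10,.02]),px2w(j,[(471,440),(466,458)],[.1,.0]))
crop(i,70,140,160,160,4,"pics/e.png"); crop(j,400,260,150,220,3,"pics/e2.png")
E
python3 go.py .435 .316 .12 .97
```

```text
time: 6.7
eef_pos: [0.4305, 0.2742, 0.1714]
eef_rot: [-3.141, 0.003, 0.97]
ft_force: [0.6, 0.6, -0.7]
width: 0.0345
[[0.62770234 0.44674053 0.1       ]
 [0.60216247 0.45862473 0.02      ]] [[0.61946321 0.460807   0.1       ]
 [0.62021971 0.48369837 0.        ]]
t 6.8 pos [0.4302 0.28   0.1718] rot [-3.139 -0.004  0.978] w 0.0343 F [ 0.19 -0.41 -0.57]
q [-0.54  0.66 -0.21  1.98  0.25  0.52 -1.51]
now axes [ 3.26 -1.61  5.18] turn 0.008 after-turn axes [ 3.24 -1.64  5.18]
```

View pics/e.png

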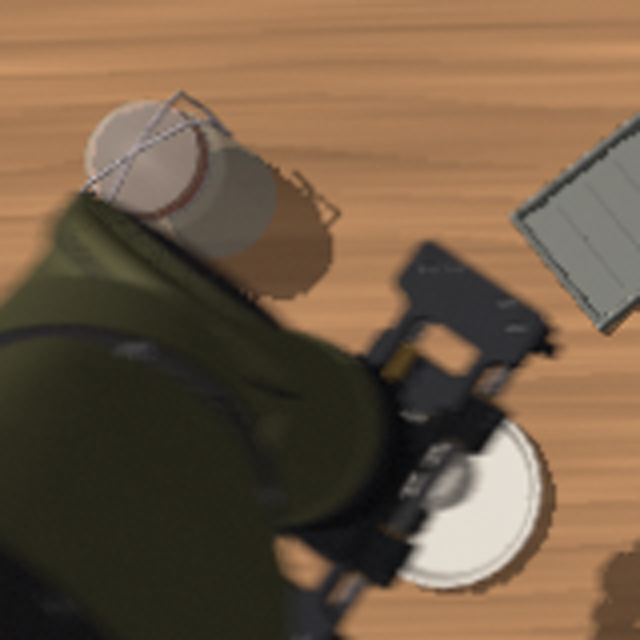

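View pics/e2.png

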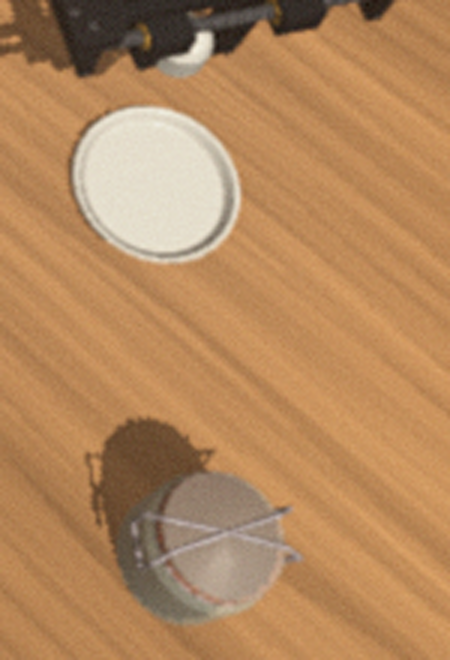

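```bash
python3 -m inch '[[[1.6,-0.8,0],0],[[1.6,-0.8,0],0],[[0,0,2],0],[[0,0,3],0],[[0,0,3],0],[[0,0,2],0],[[0,0,0],0],[[0,0,0],0]]'
python3 - <<'E'
from tips import *
i=get_image("top");j=get_image("scene")
tips(i,"pics/f.png",(130,215,100,100),5); tips(j,"pics/f2.png",(400,255,100,100),5)
E
python3 go.py .435 .316 .03 .97
```

```text
time: 7.6
eef_pos: [0.4359, 0.3079, 0.0722]
eef_rot: [-3.142, 0.002, 0.97]
ft_force: [0.2, -0.2, -0.1]
width: 0.0346
t 7.7 pos [0.4367 0.3088 0.0734] rot [ 3.141e+00 -1.000e-03  9.700e-01] w 0.0343 F [-0.45  0.75 -0.07]
q [-0.62  0.85 -0.13  1.97  0.29  0.34 -1.59]
now axes [ 0.5  -0.55  4.34] turn -0.0 after-turn axes [ 0.5  -0.55  4.34]
```

View pics/f.png

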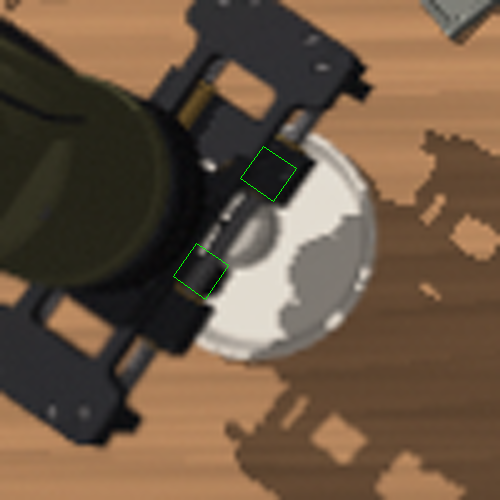

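View pics/f2.png

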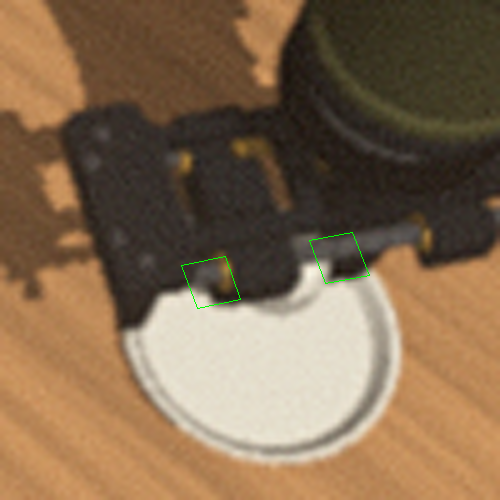

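```bash
python3 -m inch '[[[0.25,-0.25,1.5],0],[[0.25,-0.3,1.5],0],[[0,0,1.2],0],[[0,0,0.6],0],[[0,0,0],0],[[0,0,0],0]]'; python3 go.py .435 .316 .0179 .97
```

```text
time: 8.3
eef_pos: [0.4346, 0.3157, 0.0245]
eef_rot: [3.141, 0.001, 0.97]
ft_force: [-0.3, 0.1, -1.0]
width: 0.0341
t 8.3 pos [0.4346 0.3157 0.0245] rot [3.141e+00 1.000e-03 9.700e-01] w 0.0341 F [-0.32  0.09 -0.99]
q [-0.66  0.94 -0.09  1.96  0.31  0.25 -1.61]
now axes [0.05 0.02 0.66] turn -0.0 after-turn axes [0.05 0.02 0.66]
```

```bash
python3 -m inch '[[[0,0,0.2],0],[[0,0,0.2],0],[[0,0,0.15],0],[[0,0,0],0],[[0,0,0],0]]'; python3 -m inch '[[[0,0,0.05],0],[[0,0,0],0],[[0,0,0.05],0],[[0,0,0],0]]'; python3 -m inch '[[[0,0,0.05],0],[[0,0,0],0],[[0,0,0],0]]'
```

```text
time: 8.8
eef_pos: [0.4346, 0.3159, 0.0192]
eef_rot: [3.142, -0.0, 0.97]
ft_force: [0.7, 0.6, -0.5]
width: 0.0339
time: 9.2
eef_pos: [0.4346, 0.3159, 0.0181]
eef_rot: [3.142, 0.0, 0.97]
ft_force: [-0.2, 0.0, -1.2]
width: 0.034
time: 9.5
eef_pos: [0.4346, 0.3159, 0.0179]
eef_rot: [3.141, -0.0, 0.97]
ft_force: [-0.6, -0.4, 3.8]
width: 0.0344
```

```bash
python3 -m inch '[[[0,0,0],0],[[0,0,0],0],[[0,0,0],0]]' 0.52; python3 -m inch '[[[0,0,-0.5],0],[[0,0,-1],0],[[0,0,-2],0],[[0,0,-3],0],[[0,0,-3],0],[[0,0,-3],0],[[0,0,0],0]]'
python3 - <<'E'
from h import *
i=get_image("top");j=get_image("scene")
crop(i,130,215,100,100,5,"pics/g.png"); crop(j,400,255,100,100,5,"pics/g2.png");crop(j,290,180,80,100,6,"pics/g3.png")
E
python3 go.py .445 .0 .2 .97
```

```text
time: 9.8
eef_pos: [0.4346, 0.3159, 0.0175]
eef_rot: [-3.142, 0.0, 0.97]
ft_force: [0.1, 0.2, 0.4]
width: 0.0461
time: 10.5
eef_pos: [0.4365, 0.3174, 0.147]
eef_rot: [3.139, -0.008, 0.969]
ft_force: [0.4, 0.0, -0.1]
width: 0.0454
t 10.6 pos [0.4349 0.316  0.1437] rot [ 3.141e+00 -2.000e-03  9.700e-01] w 0.0461 F [ 0.17  0.29 -0.16]
q [-0.6   0.73 -0.18  1.92  0.26  0.51 -1.57]
now axes [-25.49  18.71  -5.63] turn -0.0 after-turn axes [-25.49  18.7   -5.63]
```

View pics/g.png

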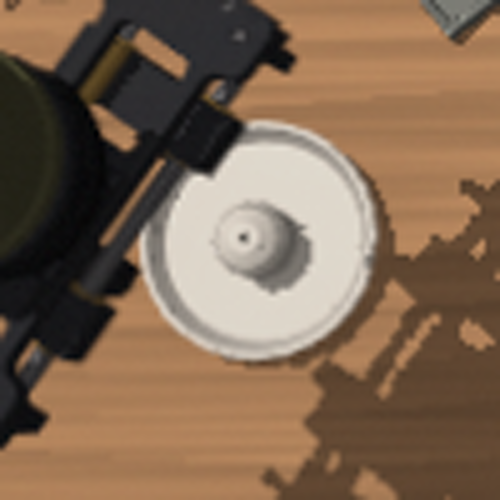

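View pics/g2.png

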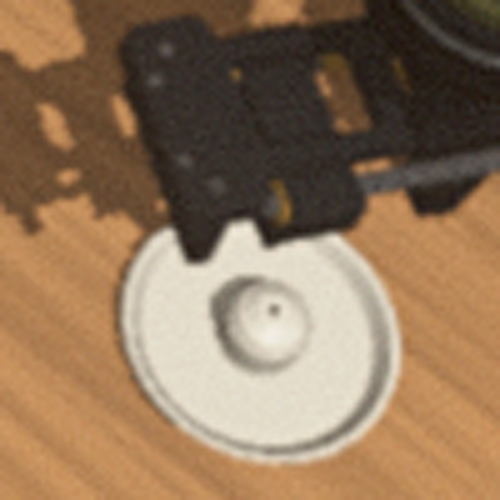

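View pics/g3.png

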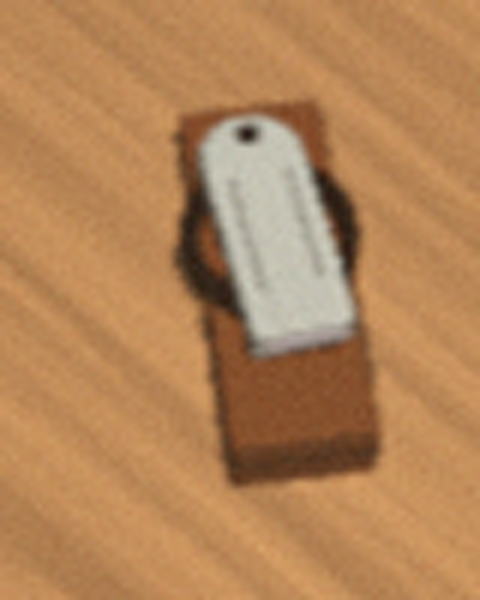

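```bash
cat > m2.py <<'E'
from fit import *
i=get_image("top");j=get_image("scene")
print("hole",px2w(i,c([(243,237)],130,215,5),.033),px2w(j,c([(273,310)],400,255,5),.033))
crop(i,270,215,100,80,6,"pics/h.png")
x,y,a=.443,-.001,.976
t=np.linspace(np.pi/2,1.5*np.pi,13)
out=np.array([[.0525,-.019,.062],[.0525,.019,.062]]+[[-.0335+.019*np.cos(q),.019*np.sin(q),.062] for q in t]+[[.0525,-.019,.062]])
ring=lambda z:np.array([[.034*np.cos(q),.034*np.sin(q),z] for q in np.linspace(0,6.3,40)])
case=rect(.15,.056,.034)[[0,1,2,3,0]]
crop(j,290,180,80,100,6,"pics/h2.png",[place((.4425,-.001,.976),out),place((.437,-.0105,0),ring(.046)),place((.4395,-.0045,.8985),case)])
E
python3 m2.py
```

```text
hole [[0.43276424 0.31517031 0.033     ]] [[0.43486633 0.31619882 0.033     ]]
```

View pics/h.png

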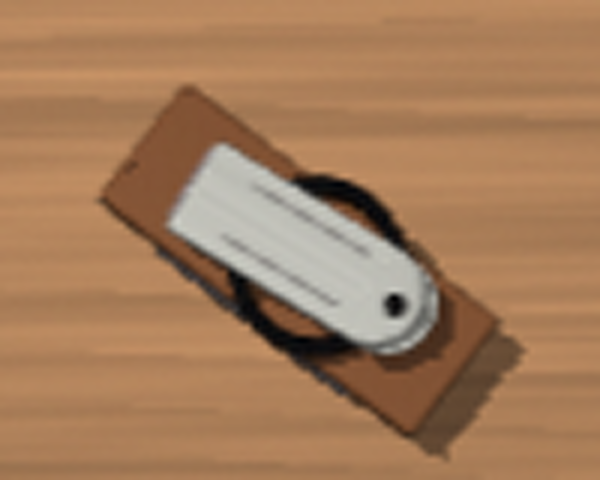

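View pics/h2.png

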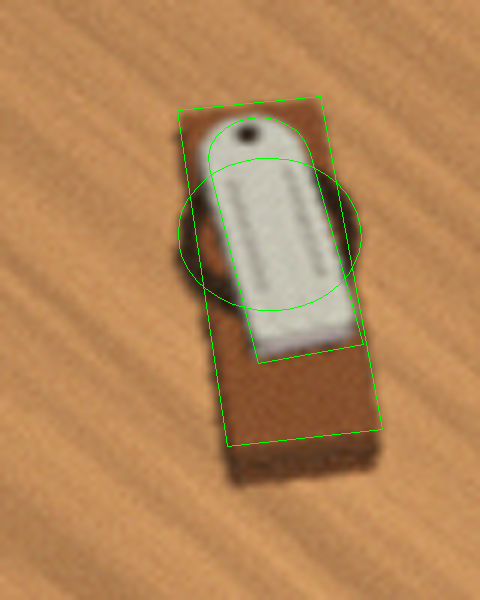

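```bash
cat > m3.py <<'E'
from fit import *
for n,(x0,y0,w,h) in (("top",(270,215,100,80)),("scene",(290,180,80,100))):
    i=get_image(n); b=i["pixels"][y0:y0+h,x0:x0+w]
    b=cv2.resize(b,None,fx=6,fy=6,interpolation=cv2.INTER_CUBIC)
    hsv=cv2.cvtColor(b,cv2.COLOR_BGR2HSV); m=((hsv[...,1]<60)&(hsv[...,2]>130)).astype(np.uint8)
    m=cv2.morphologyEx(m,cv2.MORPH_OPEN,np.ones((7,7)))
    cs,_=cv2.findContours(m,0,1); q=max(cs,key=cv2.contourArea).reshape(-1,2)
    W=px2w(i,c(q,x0,y0,6),.062)[:,:2]; r=cv2.minAreaRect((W*1000).astype(np.float32)); print(n,r)
    cv2.imwrite(f"pics/m_{n}.png",m*255)
E
python3 m3.py
```

```text
top ((437.10894775390625, -9.224884033203125), (101.59326171875, 38.01681900024414), 57.88441848754883)
scene ((442.3949890136719, -3.269317626953125), (102.75364685058594, 39.76018524169922), 58.25305938720703)
```

```bash
python3 go.py .441 -.005 .1 1.01;  python3 -m inch '[[[-3,2.15,0],0],[[-3,2.15,0],0],[[-3,2.15,0],0],[[-3,2.15,0],0],[[-3,2.15,0],0],[[-3,2.15,0],0],[[-3,2.15,0],0],[[-3,2.15,0],0]]' 0.7; python3 -m inch '[[[-1.9,1.9,0],-0.04],[[0,0,2],0],[[0,0,2],0],[[0,0,0],0],[[0,0,0],0]]'; python3 go.py .441 -.005 .1 1.01
```

```text
t 10.8 pos [0.434  0.3154 0.1417] rot [-3.141e+00  2.000e-03  9.700e-01] w 0.046 F [-0.18  0.08 -0.04]
q [-0.6   0.73 -0.18  1.93  0.26  0.51 -1.57]
now axes [-26.03  18.69   4.17] turn -0.04 after-turn axes [-26.76  17.64   4.17]
time: 11.6
eef_pos: [0.4402, 0.0193, 0.142]
eef_rot: [-3.14, 0.001, 0.97]
ft_force: [1.4, 0.8, -0.7]
width: 0.0617
time: 12.1
eef_pos: [0.4451, -0.0055, 0.1023]
eef_rot: [-3.14, 0.001, 1.01]
ft_force: [0.1, -0.4, 0.4]
width: 0.0617
t 12.1 pos [ 0.4451 -0.0055  0.1023] rot [-3.14e+00  1.00e-03  1.01e+00] w 0.0617 F [ 0.07 -0.45  0.37]
q [ 0.    0.75 -0.15  2.21  0.5   0.21 -1.16]
now axes [-0.17 -0.37  0.23] turn 0.0 after-turn axes [-0.17 -0.37  0.23]
```

```bash
python3 -m inch '[[[-0.17,-0.37,0.5],0],[[0,0,0.5],0],[[0,0,0],0],[[0,0,0],0]]'
python3 - <<'E'
from tips import *
j=get_image("scene"); tips(j,"pics/k.png",(285,160,90,100),6)
E
python3 go.py .441 -.005 .062 1.01
```

```text
time: 12.5
eef_pos: [0.4417, -0.0051, 0.0928]
eef_rot: [3.141, 0.0, 1.01]
ft_force: [-0.8, -0.4, 0.1]
width: 0.0619
t 12.55 pos [ 0.4418 -0.0051  0.0929] rot [ 3.141 -0.     1.01 ] w 0.0615 F [ 0.35 -0.28 -0.14]
q [-0.02  0.77 -0.12  2.23  0.51  0.17 -1.17]
now axes [-0.03 -0.07  3.09] turn -0.0 after-turn axes [-0.03 -0.07  3.09]
```

View pics/k.png

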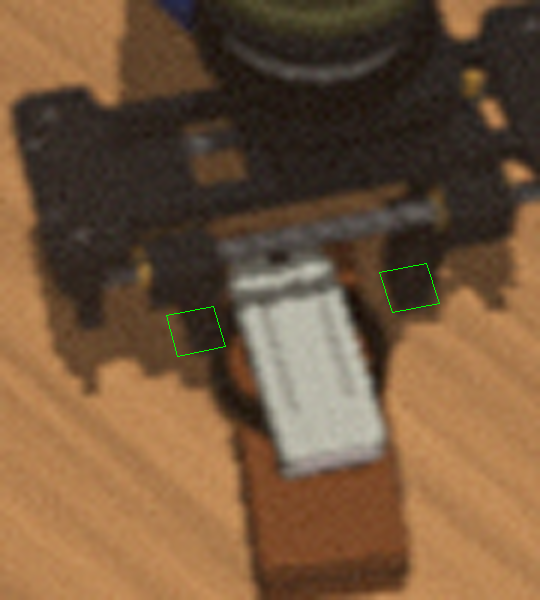

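```bash
python3 -m inch '[[[-0.03,-0.07,1],0],[[0,0,1],0],[[0,0,0.7],0],[[0,0,0.4],0],[[0,0,0],0],[[0,0,0],0]]'; python3 -m inch '[[[0,0,0],0],[[0,0,0],0],[[0,0,0],0],[[0,0,0],0],[[0,0,0],0]]' 0.35 10; python3 -m inch '[[[0,0,0],0],[[0,0,0],0],[[0,0,0],0]]' 0.2 15; python3 go.py .441 -.005 .062 1.01
```

```text
time: 13.15
eef_pos: [0.441, -0.005, 0.0618]
eef_rot: [3.141, -0.0, 1.01]
ft_force: [0.1, 0.1, -0.3]
width: 0.0616
time: 13.65
eef_pos: [0.441, -0.0051, 0.0619]
eef_rot: [3.141, -0.0, 1.01]
ft_force: [0.8, 0.1, 3.0]
width: 0.0377
time: 13.95
eef_pos: [0.441, -0.0051, 0.0619]
eef_rot: [3.141, -0.0, 1.01]
ft_force: [0.4, -0.4, 5.0]
width: 0.0383
t 13.95 pos [ 0.441  -0.0051  0.0619] rot [ 3.141 -0.     1.01 ] w 0.0383 F [ 0.4  -0.4   5.02]
q [-0.06  0.84 -0.05  2.25  0.54  0.07 -1.2 ]
now axes [ 0.01 -0.   -0.01] turn -0.0 after-turn axes [ 0.01 -0.   -0.01]
```

```bash
python3 -m inch '[[[0,0,-0.3],0],[[0,0,-0.5],0],[[0,0,-1],0],[[0,0,-2],0],[[0,0,-2],0],[[0,0,-2],0],[[0,0,0],0],[[0,0,0],0]]'
python3 - <<'E'
from tips import *
j=get_image("scene"); tips(j,"pics/l.png",(280,140,100,120),5)
y=-.384
for x,yy in((.4607,-.2945),):
    r=[np.array([x,yy,.009])+np.array([a*np.cos(y)-b*np.sin(y),a*np.sin(y)+b*np.cos(y),0]) for a,b in((.0695,.036),(.0695,-.036),(-.0695,-.036),(-.0695,.036),(.0695,.036))]
crop(j,205,140,80,55,8,"pics/l2.png",[r])
i=get_image("top"); crop(i,405,205,80,85,7,"pics/l3.png",[r])
E
python3 go.py .460 -.296 .1 -.384
```

```text
time: 14.75
eef_pos: [0.4409, -0.0052, 0.1398]
eef_rot: [3.141, -0.0, 1.009]
ft_force: [-0.4, -1.1, -0.7]
width: 0.0378
t 14.85 pos [ 0.4404 -0.0052  0.1391] rot [-3.141e+00  1.000e-03  1.010e+00] w 0.0381 F [ 0.29 -0.67 -1.13]
q [ 0.06  0.67 -0.24  2.2   0.48  0.32 -1.15]
now axes [-23.58  17.13   3.91] turn 1.394 after-turn axes [12.72 26.23  3.91]
```

View pics/l.png

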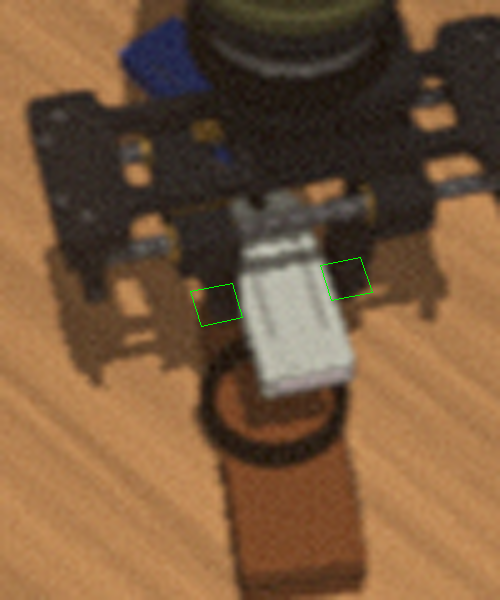

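View pics/l2.png

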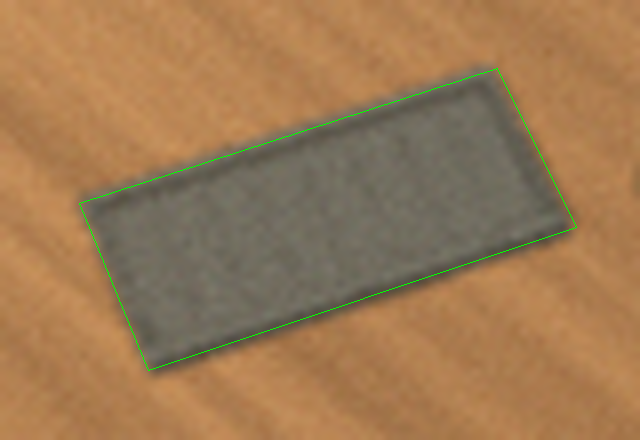

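View pics/l3.png

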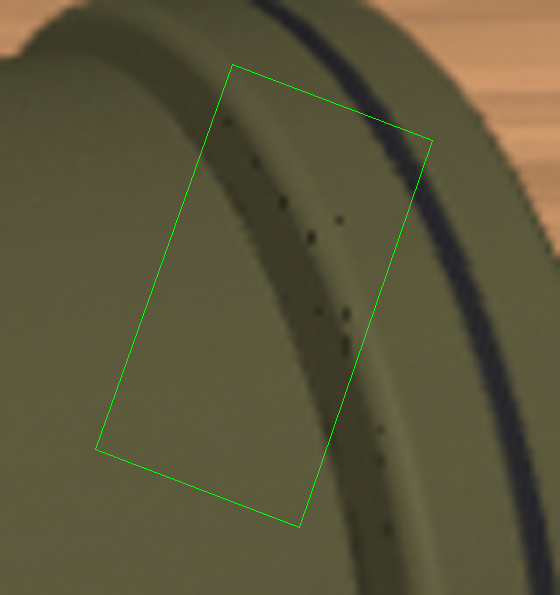

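```bash
python3 -m inch '[[[-2.9,2.1,0],0],[[-2.9,2.1,0],0],[[-2.9,2.1,0],0],[[-2.9,2.1,0],0],[[-2.9,2.1,0],0],[[-2.9,2.1,0],0],[[-2.9,2.1,0],0],[[-2.9,2.1,0],0]]'; python3 -m inch '[[[0,0,0],0.14],[[0,0,0],0.14],[[0,0,0],0.14],[[0,0,0],0.14],[[0,0,0],0.14],[[0,0,0],0.14],[[0,0,0],0.14],[[0,0,0],0.14]]';  python3 -m inch '[[[0,0,0],0.14],[[0,0,0],0.134],[[0,0,0],0],[[0,0,0],0]]'; python3 go.py .459 -.2965 .06 -.384
```

```text
time: 15.65
eef_pos: [0.4589, -0.292, 0.1384]
eef_rot: [-3.139, 0.0, 1.01]
ft_force: [0.6, -1.2, -0.4]
width: 0.0378
time: 16.45
eef_pos: [0.459, -0.2904, 0.1384]
eef_rot: [-3.141, 0.002, -0.115]
ft_force: [-0.6, 0.9, -1.4]
width: 0.038
time: 16.85
eef_pos: [0.4593, -0.2905, 0.1389]
eef_rot: [3.141, 0.002, -0.381]
ft_force: [-0.8, -0.7, -1.1]
width: 0.0375
t 16.85 pos [ 0.4593 -0.2905  0.1389] rot [ 3.141e+00  2.000e-03 -3.810e-01] w 0.0375 F [-0.84 -0.7  -1.09]
q [ 0.5   0.74 -0.04  1.91  0.05  0.49 -1.52]
now axes [0.2  0.57 7.89] turn 0.003 after-turn axes [0.2  0.57 7.89]
```

```bash
python3 -m inch '[[[0.2,0.57,2],0],[[0,0,2],0],[[0,0,2],0],[[0,0,2],0],[[0,0,0],0],[[0,0,0],0]]'
python3 - <<'E'
from tips import *
j=get_image("scene"); tips(j,"pics/n.png",(190,105,110,100),6)
i=get_image("top"); tips(i,"pics/n2.png",(390,190,110,110),5)
E
python3 go.py .459 -.2965 .019 -.384
```

```text
time: 17.45
eef_pos: [0.4592, -0.2968, 0.0596]
eef_rot: [-3.141, 0.001, -0.383]
ft_force: [0.4, -0.1, -1.3]
width: 0.0376
t 17.55 pos [ 0.4599 -0.2972  0.0605] rot [ 3.141e+00 -1.000e-03 -3.830e-01] w 0.0378 F [ 0.57 -0.32 -1.03]
q [ 0.51  0.88 -0.03  1.93  0.06  0.33 -1.53]
now axes [-0.11 -0.03  4.15] turn 0.001 after-turn axes [-0.11 -0.03  4.15]
```

View pics/n.png

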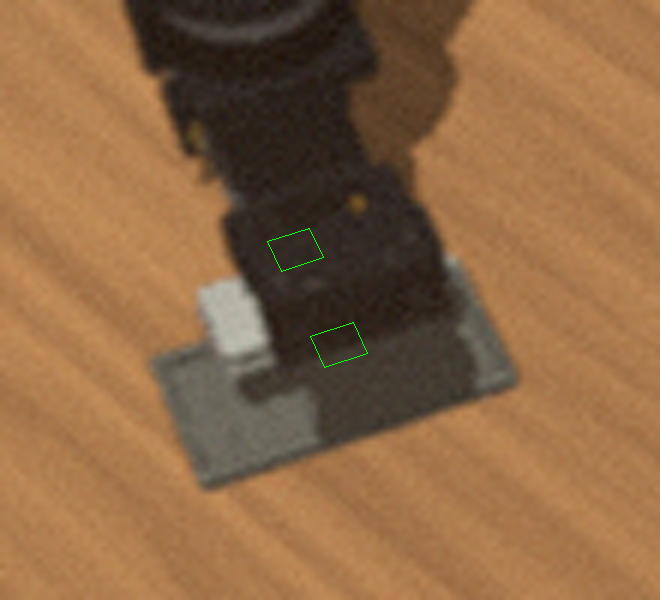

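View pics/n2.png

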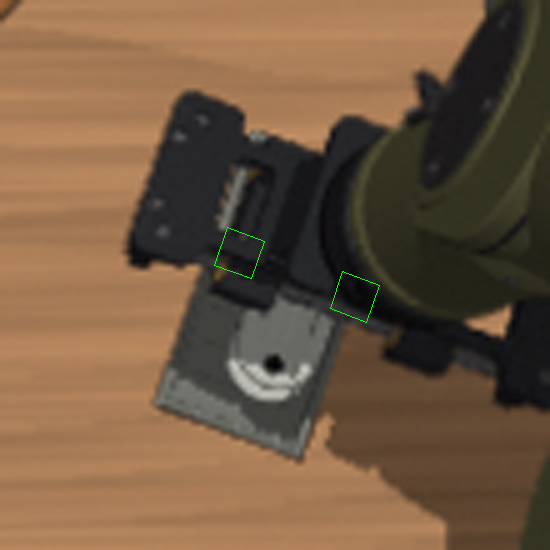

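```bash
python3 -m inch '[[[-0.1,0,1.5],0],[[0,0,1],0],[[0,0,0.6],0],[[0,0,0.4],0],[[0,0,0],0],[[0,0,0],0]]'; python3 -m inch '[[[0,0,0.2],0],[[0,0,0.2],0],[[0,0,0.1],0],[[0,0,0],0],[[0,0,0],0]]'; python3 -m inch '[[[0,0,0.05],0],[[0,0,0],0],[[0,0,0],0]]'
```

```text
time: 18.15
eef_pos: [0.4587, -0.2966, 0.0249]
eef_rot: [3.141, -0.0, -0.384]
ft_force: [-0.6, 0.8, -0.5]
width: 0.0379
time: 18.65
eef_pos: [0.4585, -0.2965, 0.0197]
eef_rot: [3.142, -0.0, -0.384]
ft_force: [0.5, 0.7, -2.0]
width: 0.0376
time: 18.95
eef_pos: [0.4585, -0.2965, 0.0193]
eef_rot: [3.142, -0.0, -0.384]
ft_force: [-0.2, 0.2, -1.2]
width: 0.0376
```

```bash
python3 -m inch '[[[0,0,0.04],0],[[0,0,0],0],[[0,0,0],0]]'; python3 -m inch '[[[0,0,0.04],0],[[0,0,0],0],[[0,0,0],0]]'
```

```text
time: 19.25
eef_pos: [0.4585, -0.2966, 0.019]
eef_rot: [3.141, -0.0, -0.384]
ft_force: [0.3, -0.4, 0.3]
width: 0.038
time: 19.55
eef_pos: [0.4586, -0.2966, 0.0189]
eef_rot: [3.141, -0.0, -0.384]
ft_force: [-0.9, 0.9, 4.3]
width: 0.0379
```

```bash
python3 -m inch '[[[0,0,0],0],[[0,0,0],0],[[0,0,0],0]]' 0.57; python3 -m inch '[[[0,0,-0.5],0],[[0,0,-1],0],[[0,0,-2],0],[[0,0,-3],0],[[0,0,-3],0],[[0,0,-3],0],[[0,0,0],0]]'; python3 -m inch '[[[0,-3,0],0],[[0,-3,0],0],[[0,-3,0],0],[[0,-3,0],0],[[0,0,0],0],[[0,0,0],0]]' 1;  python3 - <<'E'
from h import *
i=get_image("top");j=get_image("scene")
crop(i,400,205,90,90,6,"pics/o.png"); crop(j,200,130,90,70,7,"pics/o2.png"); crop(j,290,180,80,100,6,"pics/o3.png"); crop(i,270,215,100,80,6,"pics/o4.png")
E
python3 go.py .440 -.008 .12 .9
```

```text
time: 19.85
eef_pos: [0.4585, -0.2965, 0.0183]
eef_rot: [3.142, -0.0, -0.384]
ft_force: [0.6, -0.7, -0.7]
width: 0.0505
time: 20.55
eef_pos: [0.4606, -0.2979, 0.1477]
eef_rot: [3.14, -0.008, -0.385]
ft_force: [1.2, 0.7, 0.6]
width: 0.05
time: 21.15
eef_pos: [0.5032, -0.1849, 0.1432]
eef_rot: [3.141, 0.001, -0.383]
ft_force: [-0.4, -0.3, 0.8]
width: 0.0878
t 21.25 pos [ 0.5026 -0.1868  0.1433] rot [ 3.14   0.    -0.386] w 0.0883 F [-1.55 -0.31  0.54]
q [ 0.27  0.73 -0.    1.93  0.01  0.48 -1.7 ]
now axes [-12.53 -14.21   2.33] turn -1.286 after-turn axes [ 10.12 -16.02   2.33]
```

View pics/o.png

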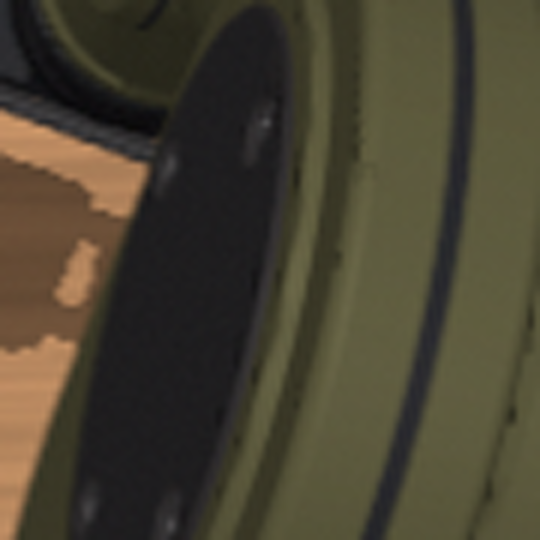

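View pics/o2.png

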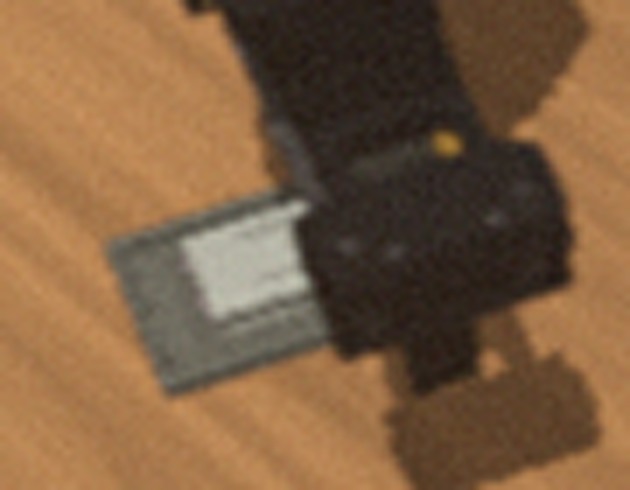

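View pics/o3.png

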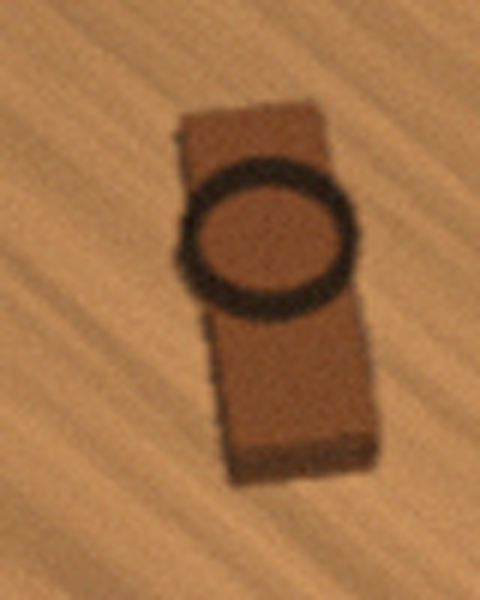

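View pics/o4.png

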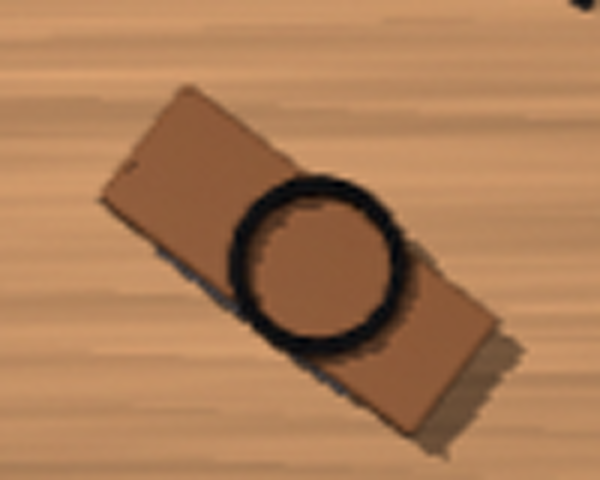

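```bash
cat > m4.py <<'E'
from fit import *
i=get_image("top");j=get_image("scene")
a=fitcirc([(i,c([(229,255),(411,260),(320,175),(255,202),(388,202)],270,215,6),.046,.034)]);print(a)
b=fitcirc([(j,c([(182,225),(200,185),(267,156),(335,182),(356,222)],290,180,6),.046,.034)]);print(b)
q=np.linspace(0,6.29,60)
R=lambda r,z,p:place((*p,0),np.c_[r*np.cos(q),r*np.sin(q),0*q+z])
for im,p,box,f in((i,a[0],(270,215,100,80),"pics/p.png"),(j,b[0],(290,180,80,100),"pics/p2.png")):
    crop(im,*box,6,f,[R(.034,.046,p),R(.027,.046,p),R(.034,.034,p)])
E
python3 m4.py
```

```text
(array([ 0.43370655, -0.01432507]), np.float64(0.311675095097178))
(array([ 0.43688214, -0.01039275]), np.float64(0.9507187676297261))
```

View pics/p.png

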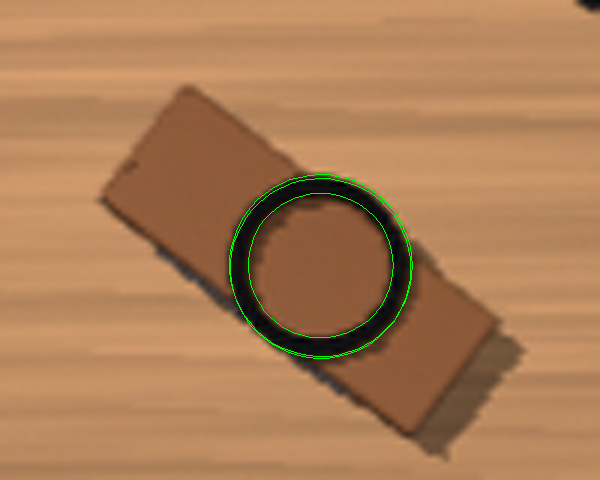

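View pics/p2.png

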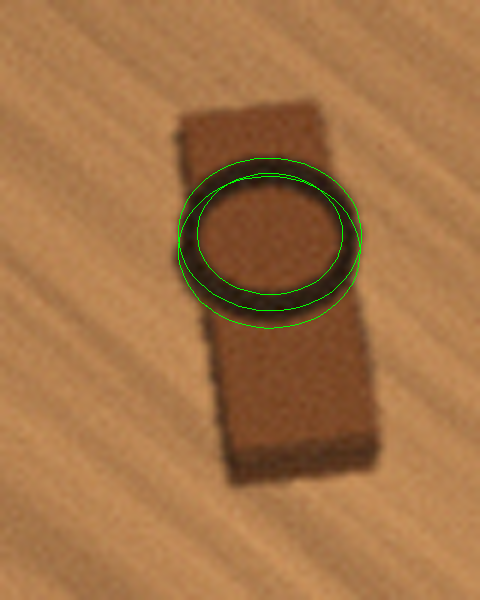

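```bash
python3 -m inch '[[[0,0,0],-0.14],[[0,0,0],-0.14],[[0,0,0],-0.14],[[0,0,0],-0.14],[[0,0,0],-0.14],[[0,0,0],-0.14],[[0,0,0],-0.14],[[0,0,0],-0.14]]' 1; python3 -m inch '[[[0,0,0],-0.14],[[0,0,0],-0.024],[[0,0,0],0]]'; python3 go.py .4357 -.012 .09 .9
```

```text
time: 22.15
eef_pos: [0.5029, -0.1867, 0.1434]
eef_rot: [3.141, 0.001, 0.739]
ft_force: [0.8, 0.2, 0.2]
width: 0.0882
time: 22.45
eef_pos: [0.503, -0.1862, 0.1433]
eef_rot: [-3.142, 0.0, 0.896]
ft_force: [-0.6, 0.4, 0.2]
width: 0.0881
t 22.45 pos [ 0.503  -0.1862  0.1433] rot [-3.142  0.     0.896] w 0.0881 F [-0.64  0.38  0.24]
q [ 0.48  0.75 -0.35  1.92  0.46  0.55 -0.86]
now axes [  9.39 -16.15   5.33] turn -0.004 after-turn axes [  9.46 -16.11   5.33]
```

```bash
python3 -m inch '[[[1.9,-3.2,0],0],[[1.9,-3.2,0],0],[[1.9,-3.2,0],0],[[1.9,-3.2,0],0],[[1.8,-3.3,0],0],[[0,0,2.5],0],[[0,0,2],0],[[0,0,0],0]]'; python3 -m inch '[[[0,0,0.8],0],[[0,0,0],0]]'
python3 - <<'E'
from tips import *
j=get_image("scene"); tips(j,"pics/q.png",(285,155,90,100),6)
E
python3 go.py .4357 -.012 .045 .9
```

```text
time: 23.25
eef_pos: [0.4349, -0.0114, 0.0971]
eef_rot: [-3.14, 0.003, 0.899]
ft_force: [0.0, -0.6, 0.1]
width: 0.0879
time: 23.45
eef_pos: [0.436, -0.0119, 0.0903]
eef_rot: [3.141, 0.0, 0.898]
ft_force: [0.4, 0.5, -0.3]
width: 0.0881
t 23.5 pos [ 0.4361 -0.0119  0.0906] rot [ 3.141 -0.     0.898] w 0.0885 F [0.11 0.83 0.05]
q [-0.01  0.77 -0.1   2.25  0.52  0.15 -1.28]
now axes [-0.03 -0.02  4.56] turn -0.002 after-turn axes [-0.03 -0.02  4.56]
```

View pics/q.png

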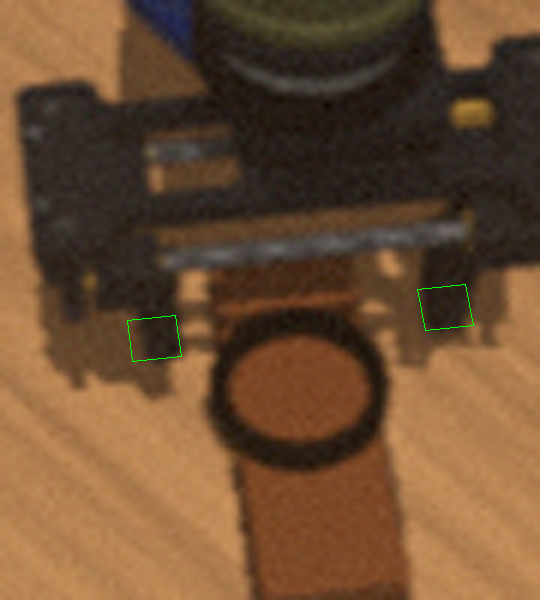

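```bash
python3 -m inch '[[[0,0,1.5],0],[[0,0,1.5],0],[[0,0,1],0],[[0,0,0.5],0],[[0,0,0],0],[[0,0,0],0]]'
python3 - <<'E'
from tips import *
j=get_image("scene"); tips(j,"pics/q2.png",(285,155,90,100),6)
E
python3 go.py .4357 -.012 .045 .9
```

```text
time: 24.1
eef_pos: [0.4375, -0.012, 0.0492]
eef_rot: [-3.14, 0.002, 0.899]
ft_force: [-0.3, -0.1, -0.6]
width: 0.0879
t 24.15 pos [ 0.4375 -0.012   0.0492] rot [-3.14e+00  2.00e-03  8.99e-01] w 0.0877 F [-0.1  -0.56 -0.32]
q [-0.05  0.86 -0.05  2.26  0.98  0.05 -1.73]
now axes [-0.11 -0.14  0.42] turn -0.001 after-turn axes [-0.11 -0.14  0.42]
```

View pics/q2.png

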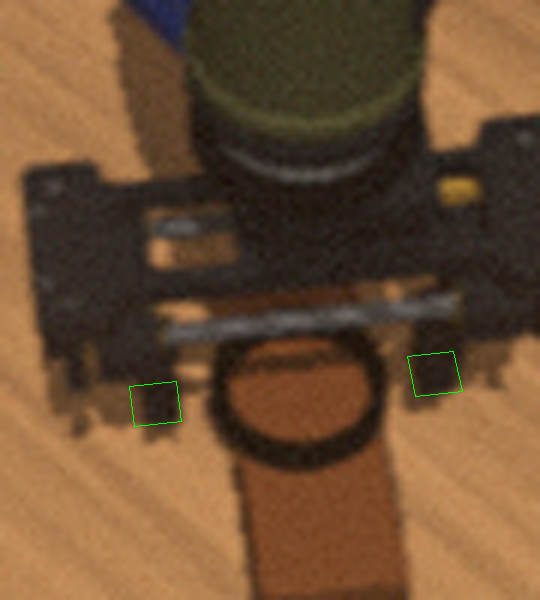

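```bash
python3 -m inch '[[[-0.1,-0.14,0.2],0],[[0,0,0.2],0],[[0,0,0],0],[[0,0,0],0]]'; python3 go.py .4357 -.012 .045 .9
```

```text
time: 24.55
eef_pos: [0.4356, -0.0118, 0.045]
eef_rot: [-3.14, 0.002, 0.899]
ft_force: [0.5, 0.2, 0.0]
width: 0.0883
t 24.55 pos [ 0.4356 -0.0118  0.045 ] rot [-3.14e+00  2.00e-03  8.99e-01] w 0.0883 F [0.47 0.22 0.01]
q [-0.04  0.87 -0.05  2.26  1.31  0.04 -2.07]
now axes [-0.01  0.02  0.  ] turn -0.001 after-turn axes [-0.01  0.02  0.  ]
```

```bash
python3 -m inch '[[[0,0,0],0],[[0,0,0],0],[[0,0,0],0],[[0,0,0],0],[[0,0,0],0]]' 0.72 8; python3 -m inch '[[[0,0,0],0],[[0,0,0],0],[[0,0,0],0],[[0,0,0],0]]' 0.6 15; python3 go.py .4357 -.012 .045 .9
```

```text
time: 25.05
eef_pos: [0.4354, -0.0117, 0.0448]
eef_rot: [-3.139, 0.002, 0.9]
ft_force: [-0.2, -0.1, 1.5]
width: 0.0669
time: 25.45
eef_pos: [0.4354, -0.0117, 0.0447]
eef_rot: [-3.139, 0.002, 0.9]
ft_force: [0.2, -0.6, 3.2]
width: 0.0667
t 25.45 pos [ 0.4354 -0.0117  0.0447] rot [-3.139e+00  2.000e-03  9.000e-01] w 0.0667 F [ 0.22 -0.62  3.23]
q [-0.04  0.87 -0.05  2.26  1.32  0.04 -2.07]
now axes [-0.01  0.04 -0.03] turn -0.0 after-turn axes [-0.01  0.04 -0.03]
```

```bash
python3 -m inch '[[[0,0,-0.2],0],[[0,0,-0.3],0],[[0,0,-0.5],0],[[0,0,-0.7],0],[[0,0,-1],0],[[0,0,-1.5],0],[[0,0,0],0],[[0,0,0],0]]'; python3 go.py .4357 -.012 .09 .9;  python3 - <<'E'
from tips import *
j=get_image("scene"); tips(j,"pics/r.png",(285,145,90,110),5)
i=get_image("top"); crop(i,270,215,100,80,6,"pics/r2.png")
E
```

```text
time: 26.25
eef_pos: [0.4355, -0.0118, 0.0865]
eef_rot: [-3.139, 0.002, 0.899]
ft_force: [0.0, -0.6, -1.0]
width: 0.0666
t 26.25 pos [ 0.4355 -0.0118  0.0865] rot [-3.139e+00  2.000e-03  8.990e-01] w 0.0666 F [ 0.03 -0.58 -0.98]
q [ 0.15  0.8  -0.37  2.24  1.07  0.3  -1.84]
now axes [-0.01  0.02 -0.35] turn -0.001 after-turn axes [-0.01  0.02 -0.35]
```

View pics/r.png

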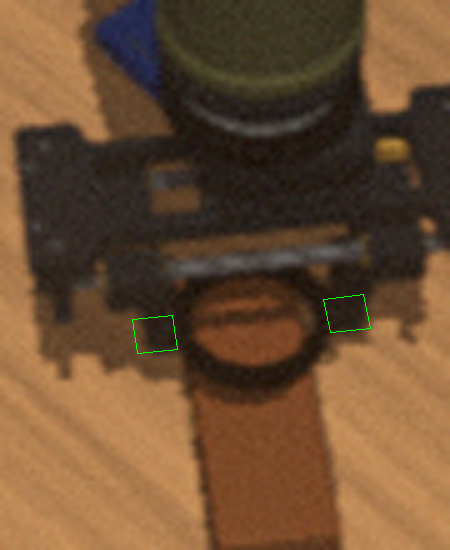

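```bash
python3 -m inch '[[[0,0,-1.5],0],[[0,0,-2],0],[[0,0,0],0]]';  python3 go.py .626 -.141 .12 .9;  python3 - <<'E'
from fit import *
i=get_image("top");j=get_image("scene")
q=np.linspace(0,6.29,60)
R=lambda r,z,p:place((*p,0),np.c_[r*np.cos(q),r*np.sin(q),0*q+z])
p=(.626,-.141)
crop(j,190,205,90,80,8,"pics/s.png",[R(.046,.008,p),R(.010,.038,p),R(.012,.008,p)])
p=(.624,-.143)
crop(i,340,145,80,70,8,"pics/s2.png",[R(.046,.008,p),R(.010,.038,p),R(.012,.008,p)])
E
```

```text
time: 26.65
eef_pos: [0.4363, -0.0115, 0.1224]
eef_rot: [-3.14, 0.001, 0.9]
ft_force: [0.4, -0.1, -0.8]
width: 0.0667
t 26.65 pos [ 0.4363 -0.0115  0.1224] rot [-3.14e+00  1.00e-03  9.00e-01] w 0.0667 F [ 0.38 -0.08 -0.76]
q [ 0.23  0.73 -0.5   2.22  0.93  0.41 -1.71]
now axes [ 1.66 22.91  0.24] turn -0.0 after-turn axes [ 1.65 22.91  0.24]
```

View pics/s.png

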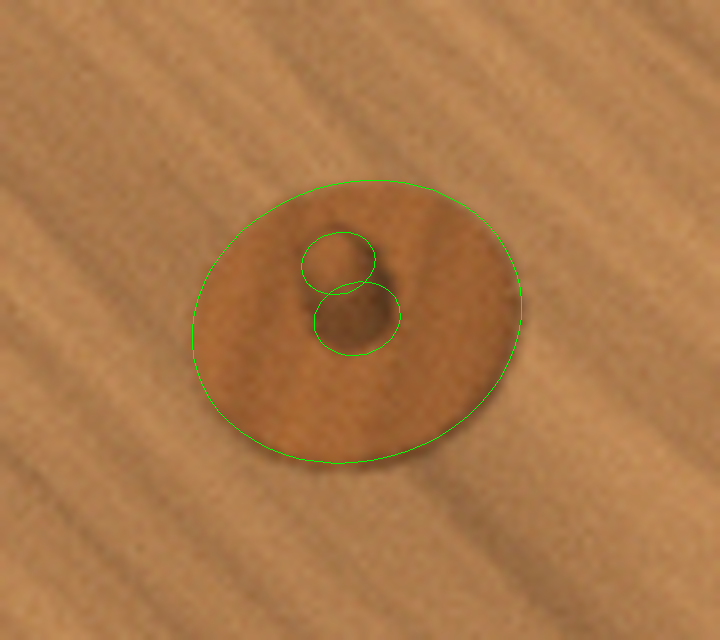

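View pics/s2.png

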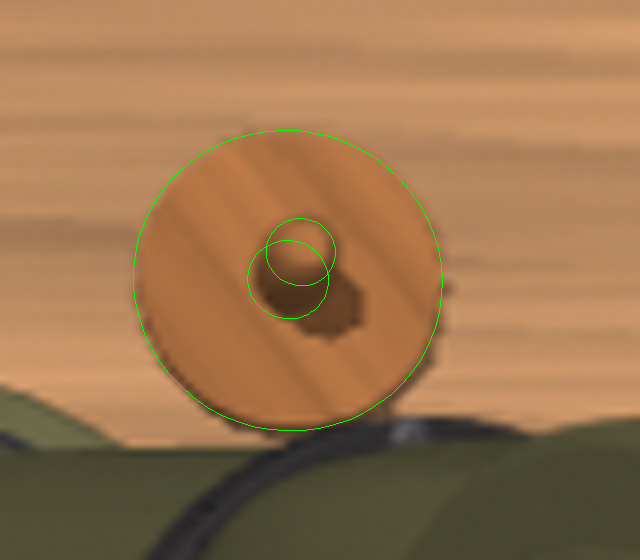

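```bash
python3 -m inch '[[[0.2,2.9,0],0],[[0.2,2.9,0],0],[[0.2,2.9,0],0],[[0.2,2.9,0],0],[[0.2,2.9,0],0],[[0.2,2.9,0],0],[[0.2,2.9,0],0],[[0.2,2.6,0],0]]';python3 -m inch '[[[0,0,0],0],[[0,0,1],0],[[0,0,1],0],[[0,0,0],0],[[0,0,0],0]]'; python3 go.py .6257 -.141 .08 .9;  python3 - <<'E'
from tips import *
j=get_image("scene"); tips(j,"pics/t.png",(180,160,110,120),5)
i=get_image("top"); tips(i,"pics/t2.png",(320,125,110,110),5)
E
```

```text
time: 27.55
eef_pos: [0.6253, -0.1428, 0.119]
eef_rot: [-3.139, 0.005, 0.899]
ft_force: [1.2, 0.0, -0.6]
width: 0.0668
time: 28.05
eef_pos: [0.624, -0.1408, 0.1004]
eef_rot: [-3.138, 0.004, 0.901]
ft_force: [0.5, -0.2, 0.1]
width: 0.0667
t 28.05 pos [ 0.624  -0.1408  0.1004] rot [-3.138  0.004  0.901] w 0.0667 F [ 0.46 -0.23  0.11]
q [ 0.49  0.97 -0.65  1.61  0.75  0.83 -1.15]
now axes [0.09 0.15 2.04] turn 0.001 after-turn axes [0.09 0.15 2.04]
```

View pics/t.png

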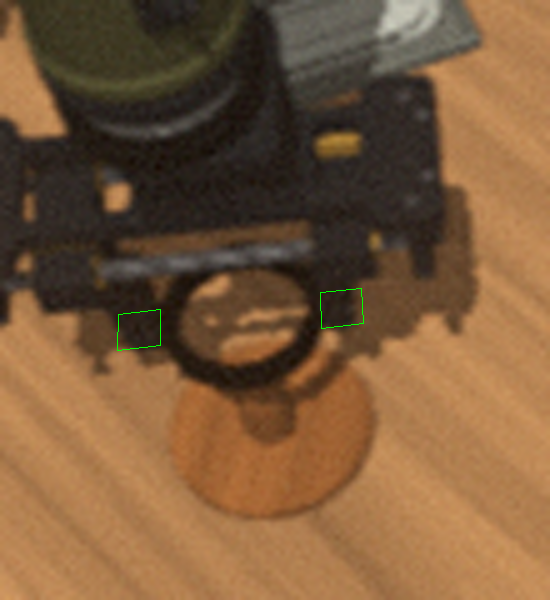

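View pics/t2.png

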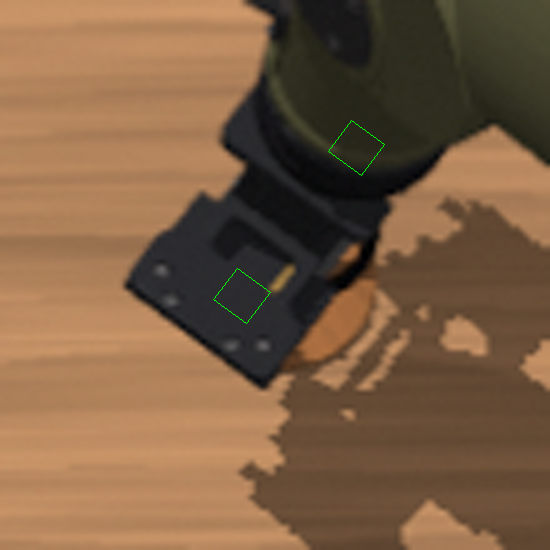

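```bash
python3 -m inch '[[[0.1,0.15,1],0],[[0,0,1.5],0],[[0,0,1],0],[[0,0,0.6],0],[[0,0,0],0],[[0,0,0],0]]'; python3 go.py .6257 -.141 .0187 .9;  python3 - <<'E'
from tips import *
j=get_image("scene"); crop(j,180,170,110,110,5,"pics/u.png")
E
```

```text
time: 28.75
eef_pos: [0.6266, -0.1415, 0.06]
eef_rot: [-3.139, 0.002, 0.9]
ft_force: [0.1, -0.5, 0.4]
width: 0.0669
t 28.75 pos [ 0.6266 -0.1415  0.06  ] rot [-3.139e+00  2.000e-03  9.000e-01] w 0.0669 F [ 0.15 -0.55  0.41]
q [ 0.47  1.03 -0.62  1.61  0.79  0.77 -1.18]
now axes [-0.01 -0.1   4.13] turn -0.0 after-turn axes [-0.01 -0.1   4.13]
```

View pics/u.png

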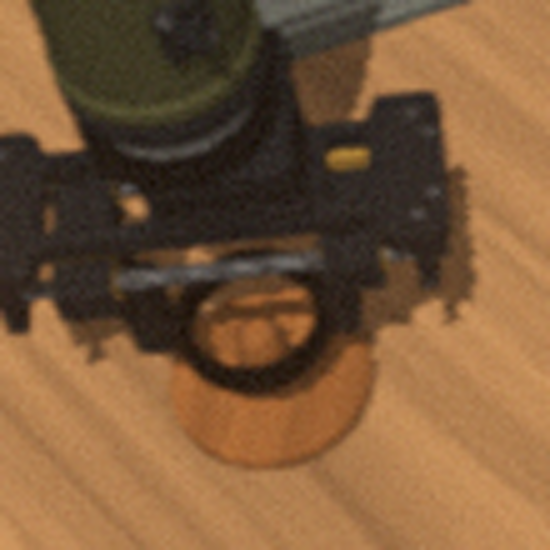

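Seen from the scene camera, the post tip shows inside the ring at about (258,340) in the crop. I'll go on lowering.

```bash
python3 -m inch '[[[0,-0.1,1],0],[[0,0,1],0],[[0,0,0.8],0],[[0,0,0.5],0],[[0,0,0.2],0],[[0,0,0],0],[[0,0,0],0]]'; python3 -m inch '[[[0,0,0.2],0],[[0,0,0.1],0],[[0,0,0],0],[[0,0,0],0]]'; python3 go.py .6257 -.141 .0187 .9
```

```text
time: 29.5
eef_pos: [0.6259, -0.141, 0.0253]
eef_rot: [-3.14, 0.002, 0.9]
ft_force: [0.1, 1.2, -0.2]
width: 0.0666
time: 29.9
eef_pos: [0.6257, -0.1411, 0.0221]
eef_rot: [-3.139, 0.002, 0.9]
ft_force: [0.5, -0.1, -0.8]
width: 0.0665
t 29.9 pos [ 0.6257 -0.1411  0.0221] rot [-3.139e+00  2.000e-03  9.000e-01] w 0.0665 F [ 0.49 -0.07 -0.82]
q [ 0.45  1.08 -0.58  1.62  0.83  0.72 -1.22]
now axes [ 0.01 -0.    0.34] turn -0.0 after-turn axes [ 0.01 -0.    0.34]
```

```bash
python3 -m inch '[[[0,0,0.15],0],[[0,0,0.1],0],[[0,0,0],0],[[0,0,0],0]]'; python3 -m inch '[[[0,0,0.07],0],[[0,0,0],0],[[0,0,0],0]]'; python3 -m inch '[[[0,0,0.04],0],[[0,0,0],0],[[0,0,0],0]]'
```

```text
time: 30.3
eef_pos: [0.6256, -0.1411, 0.0195]
eef_rot: [-3.139, 0.002, 0.9]
ft_force: [-0.4, 0.1, -0.6]
width: 0.0664
time: 30.6
eef_pos: [0.6257, -0.1411, 0.0189]
eef_rot: [-3.139, 0.002, 0.9]
ft_force: [0.0, -0.8, 0.4]
width: 0.0666
time: 30.9
eef_pos: [0.6257, -0.141, 0.0189]
eef_rot: [-3.139, 0.002, 0.9]
ft_force: [-1.0, 0.7, 5.1]
width: 0.0668
```

```bash
python3 -m inch '[[[0,0,0],0],[[0,0,0],0],[[0,0,0],0],[[0,0,0],0]]' 1; python3 -m inch '[[[0,0,-0.5],0],[[0,0,-1],0],[[0,0,-2],0],[[0,0,-3],0],[[0,0,-3],0],[[0,0,-3],0],[[0,0,0],0]]'; python3 -m inch '[[[3,0,0],0],[[3,0,0],0],[[3,0,0],0],[[0,0,0],0],[[0,0,0],0]]'
python3 - <<'E'
from h import *
i=get_image("top");j=get_image("scene")
cv2.imwrite("pics/v.png",i["pixels"]);cv2.imwrite("pics/v1.png",j["pixels"])
crop(j,180,195,110,110,5,"pics/v2.png")
crop(i,270,215,100,80,6,"pics/v3.png"); crop(j,290,180,80,100,6,"pics/v4.png")
E
python3 go.py .45 .01 .12 .9
```

```text
time: 31.3
eef_pos: [0.6256, -0.1411, 0.0183]
eef_rot: [-3.139, 0.003, 0.9]
ft_force: [-0.1, 0.3, -0.3]
width: 0.0883
time: 32.0
eef_pos: [0.6293, -0.1405, 0.1498]
eef_rot: [3.136, -0.004, 0.9]
ft_force: [-0.0, 0.9, 0.6]
width: 0.0882
time: 32.5
eef_pos: [0.6818, -0.0699, 0.1435]
eef_rot: [-3.139, 0.003, 0.901]
ft_force: [-0.9, -0.2, 0.9]
width: 0.0882
t 32.6 pos [ 0.6812 -0.0722  0.1432] rot [-3.139  0.004  0.899] w 0.088 F [-0.06 -1.04  0.51]
q [ 0.36  0.97 -0.68  1.43  0.67  0.99 -1.16]
now axes [ -7.96 -23.21   2.32] turn -0.001 after-turn axes [ -7.93 -23.22   2.32]
```

View pics/v.png

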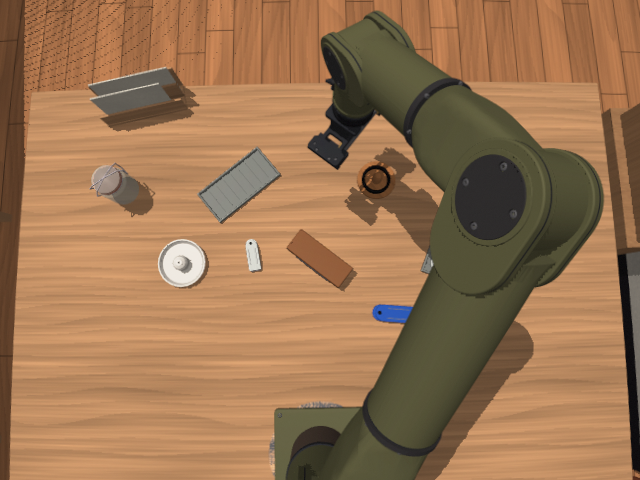

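View pics/v2.png

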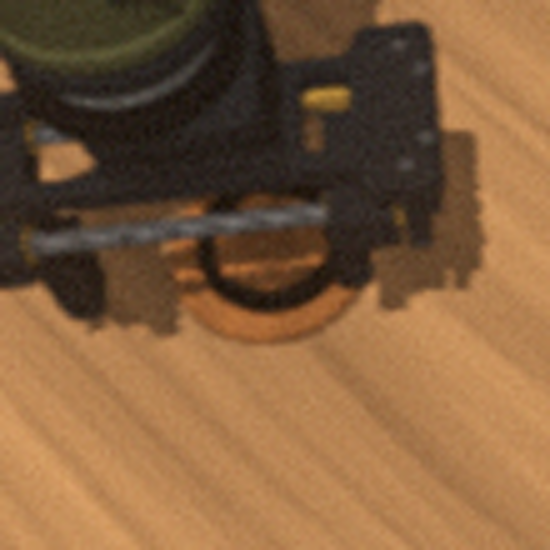

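View pics/v4.png

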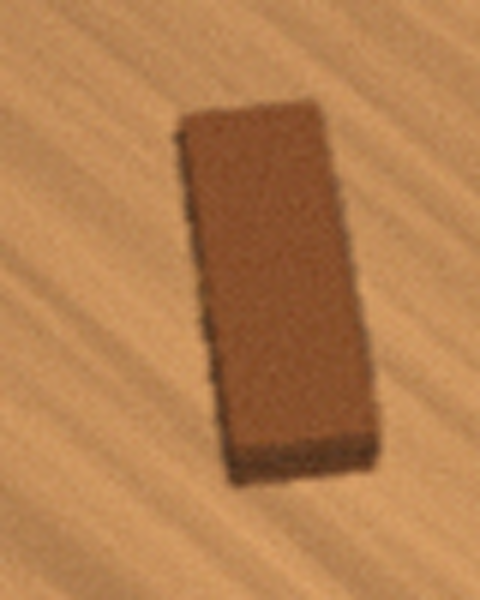

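```bash
cat > m5.py <<'E'
from fit import *
i=get_image("top");j=get_image("scene")
P=rect(.15,.056,.034)
# order: +x+y,+x-y,-x-y,-x+y ; x axis toward hinge/near end (yaw~.9)
qs=c([(376,431),(230,447),(181,116),(317,100)],290,180,6)[[1,0,3,2]]
qt=c([(190,85),(100,200),(412,436),(499,322)],270,215,6)
for n,im,q in(("scene",j,qs),("top",i,qt)):
    for perm in ([0,1,2,3],[1,0,3,2]):
        r=fitpts([(im,q[perm],P)],[.44,-.004,.9])
        if r[1]<3: print(n,r)
        
rs=fitpts([(j,qs,P)],[.44,-.004,.9])[0]
L=rect(.184,.09,.009)
q=c([(430-400,47),(785-400,80),(781-400,258),(410-400,222)],292,305,4)
w=px2w(j,q,.009)[:,:2]; print(w)
d=w[0]-w[1]+w[3]-w[2]; yaw=np.arctan2(d[1],d[0]); print(w.mean(0),yaw)
crop(j,285,305,115,75,6,"pics/w.png",[place((*w.mean(0),yaw),L[[0,1,2,3,0]])])
tr=np.r_[w.mean(0)-[.002,.004],yaw]
crop(i,185,135,110,100,6,"pics/w2.png",[place(tr,L[[0,1,2,3,0]])])
E
python3 m5.py
```

```text
scene (array([ 0.44063888, -0.0036613 ,  0.89549373]), np.float64(0.5160198004581087))
top (array([ 0.43672932, -0.0065708 ,  0.90057922]), np.float64(0.46421818701599693))
[[0.64390159 0.08714966]
 [0.53079882 0.22891   ]
 [0.60092185 0.28518297]
 [0.71329116 0.14471822]]
[0.62222836 0.18649021] -0.8967211589160791
```

View pics/w.png

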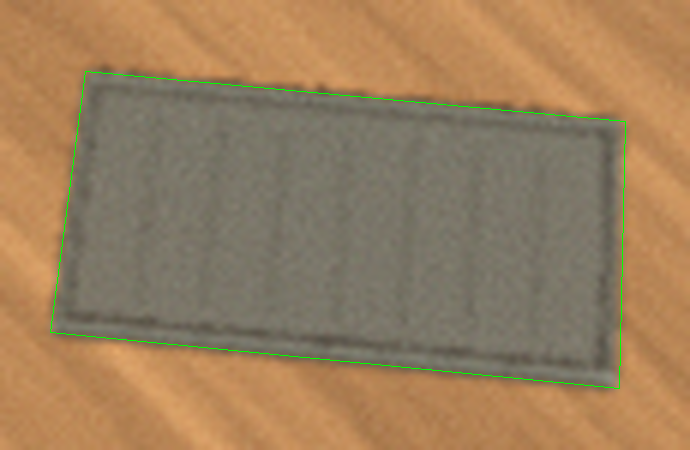

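View pics/w2.png

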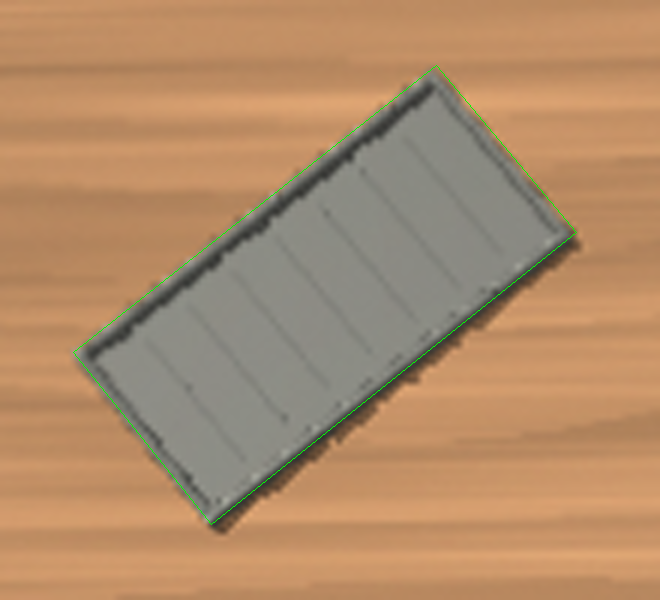

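```bash
python3 go.py .446 .0036 .1 .897; python3 -m inch '[[[-1,-2.9,0],0],[[-1,-2.9,0],0],[[-1,-2.9,0],0],[[-1,-2.9,0],0],[[-1,-2.9,0],0],[[-1,-2.9,0],0],[[-1,-2.9,0],0],[[-1,-2.9,0],0]]'; python3 -m inch '[[[0,0,2],0],[[0,0,2],0],[[0,0,0],0],[[0,0,0],0]]'; python3 go.py .446 .0036 .06 .897
```

```text
t 32.7 pos [ 0.6813 -0.0724  0.1432] rot [-3.139  0.004  0.898] w 0.0883 F [-1.33  0.43 -0.58]
q [ 0.36  0.97 -0.68  1.43  0.67  0.99 -1.16]
now axes [ -8.72 -23.14   4.32] turn 0.001 after-turn axes [ -8.74 -23.13   4.32]
time: 33.5
eef_pos: [0.4493, 0.0104, 0.1444]
eef_rot: [-3.139, 0.002, 0.898]
ft_force: [-0.2, 0.0, -0.7]
width: 0.0882
time: 33.9
eef_pos: [0.4504, 0.0106, 0.1043]
eef_rot: [-3.139, 0.003, 0.899]
ft_force: [0.0, -0.7, 0.8]
width: 0.0883
t 33.9 pos [0.4504 0.0106 0.1043] rot [-3.139e+00  3.000e-03  8.990e-01] w 0.0883 F [ 0.   -0.7   0.81]
q [ 0.17  0.78 -0.47  2.19  0.96  0.4  -1.77]
now axes [-0.82  0.09  4.43] turn 0.002 after-turn axes [-0.82  0.09  4.43]
```

```bash
python3 -m inch '[[[-0.5,0.08,1],0],[[0,0,1],0],[[0,0,1],0],[[0,0,1],0],[[0,0,0],0],[[0,0,0],0]]'; python3 go.py .4475 .0052 .017 .897
python3 - <<'E'
from tips import *
j=get_image("scene"); tips(j,"pics/x.png",(285,165,100,110),5)
E
```

```text
time: 34.5
eef_pos: [0.4483, 0.0065, 0.0647]
eef_rot: [-3.14, 0.002, 0.899]
ft_force: [0.4, 0.4, -0.4]
width: 0.088
t 34.5 pos [0.4483 0.0065 0.0647] rot [-3.14e+00  2.00e-03  8.99e-01] w 0.088 F [ 0.42  0.39 -0.41]
q [ 0.08  0.84 -0.32  2.21  1.12  0.26 -1.92]
now axes [-0.15  0.02  4.77] turn 0.002 after-turn axes [-0.15  0.02  4.77]
```

View pics/x.png

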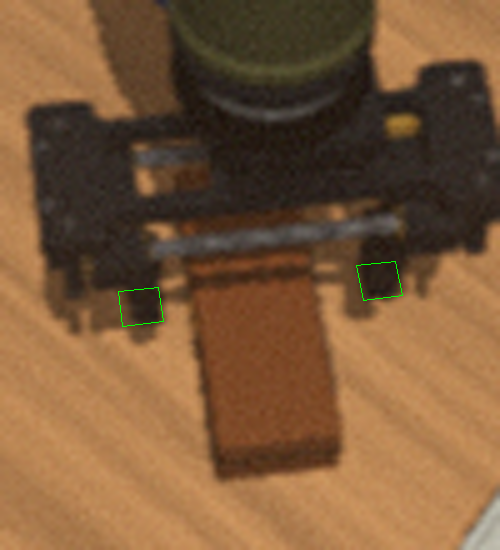

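Fingers straddle the case evenly. I'll descend in small steps and watch the wrist joint.

```bash
python3 -m inch '[[[-0.05,0,0.8],0],[[0,0,0.8],0],[[0,0,0.8],0],[[0,0,0.6],0],[[0,0,0],0],[[0,0,0],0]]'; python3 go.py .4475 .0052 .017 .897; python3 -m inch '[[[0,0,0.5],0],[[0,0,0.5],0],[[0,0,0.4],0],[[0,0,0.3],0],[[0,0,0],0],[[0,0,0],0]]'; python3 go.py .4475 .0052 .017 .897
```

```text
time: 35.15
eef_pos: [0.4477, 0.0062, 0.0345]
eef_rot: [-3.14, 0.002, 0.9]
ft_force: [-0.5, 0.6, 0.3]
width: 0.0881
t 35.15 pos [0.4477 0.0062 0.0345] rot [-3.14e+00  2.00e-03  9.00e-01] w 0.0881 F [-0.51  0.61  0.34]
q [-0.03  0.9  -0.14  2.22  1.32  0.11 -2.11]
now axes [-0.09  0.05  1.75] turn 0.003 after-turn axes [-0.09  0.05  1.75]
time: 35.75
eef_pos: [0.4475, 0.0061, 0.0173]
eef_rot: [-3.139, 0.002, 0.899]
ft_force: [0.1, -0.4, -0.6]
width: 0.0884
t 35.75 pos [0.4475 0.0061 0.0173] rot [-3.139e+00  2.000e-03  8.990e-01] w 0.0884 F [ 0.13 -0.4  -0.61]
q [-0.01  0.94 -0.17  2.22  1.63  0.14 -2.41]
now axes [-0.07  0.06  0.03] turn 0.002 after-turn axes [-0.07  0.06  0.03]
```

```bash
python3 -m inch '[[[0,0,0],0],[[0,0,0],0],[[0,0,0],0],[[0,0,0],0],[[0,0,0],0],[[0,0,0],0]]' 0.6 10; python3 -m inch '[[[0,0,0],0],[[0,0,0],0],[[0,0,0],0],[[0,0,0],0]]' 0.45 30; python3 go.py .4475 .0061 .0173 .897
```

```text
time: 36.35
eef_pos: [0.4474, 0.0062, 0.0171]
eef_rot: [-3.139, 0.002, 0.9]
ft_force: [0.4, -0.1, 1.1]
width: 0.0558
time: 36.75
eef_pos: [0.4474, 0.0062, 0.0171]
eef_rot: [-3.139, 0.002, 0.9]
ft_force: [0.3, -0.2, 1.4]
width: 0.0554
t 36.75 pos [0.4474 0.0062 0.0171] rot [-3.139e+00  2.000e-03  9.000e-01] w 0.0554 F [ 0.26 -0.16  1.36]
q [-0.01  0.94 -0.17  2.22  1.63  0.14 -2.42]
now axes [-0.01  0.01 -0.02] turn 0.003 after-turn axes [-0.    0.01 -0.02]
```

```bash
python3 -m inch '[[[0,0,-0.3],0],[[0,0,-0.5],0],[[0,0,-0.7],0],[[0,0,-1],0],[[0,0,-1],0],[[0,0,-1],0],[[0,0,0],0],[[0,0,0],0]]'; python3 go.py .4475 .0061 .1 .897;  python3 -m inch '[[[0,0,-1],0],[[0,0,-2],0],[[0,0,-2],0],[[0,0,-1],0],[[0,0,0],0],[[0,0,0],0]]'
python3 - <<'E'
from tips import *
j=get_image("scene"); tips(j,"pics/y.png",(280,130,110,150),4)
E
python3 go.py .6217 .1855 .12 .897
```

```text
time: 37.55
eef_pos: [0.4474, 0.0061, 0.0618]
eef_rot: [-3.139, 0.002, 0.899]
ft_force: [-0.2, 0.7, -1.3]
width: 0.0555
t 37.55 pos [0.4474 0.0061 0.0618] rot [-3.139e+00  2.000e-03  8.990e-01] w 0.0555 F [-0.2   0.65 -1.31]
q [ 0.08  0.85 -0.31  2.21  1.15  0.26 -1.94]
now axes [ 0.    0.   -3.82] turn 0.002 after-turn axes [ 0.    0.   -3.82]
time: 38.15
eef_pos: [0.4475, 0.0061, 0.1214]
eef_rot: [-3.139, 0.003, 0.9]
ft_force: [0.7, 0.0, -1.3]
width: 0.0558
t 38.2 pos [0.4473 0.0061 0.1212] rot [-3.139  0.004  0.9  ] w 0.0561 F [ 0.33  0.23 -1.45]
q [ 0.21  0.75 -0.53  2.18  0.91  0.45 -1.73]
now axes [24.9   2.51  0.12] turn 0.003 after-turn axes [24.91  2.44  0.12]
```

View pics/y.png

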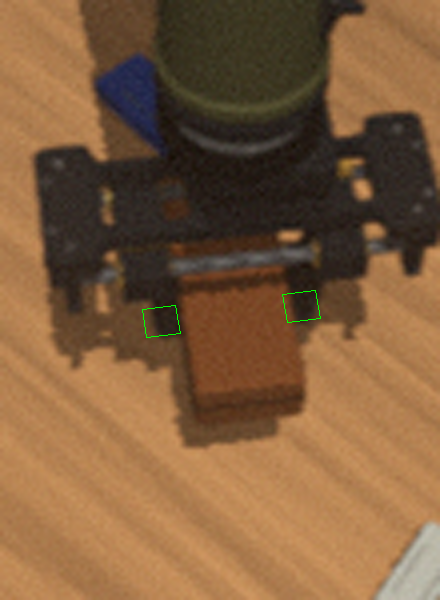

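```bash
python3 -m inch '[[[3.1,0.16,0],0],[[3.1,0.16,0],0],[[3.1,0.16,0],0],[[3.1,0.16,0],0],[[3.1,0.16,0],0],[[3.1,0.16,0],0],[[3.1,0.16,0],0],[[3.1,0.14,0],0]]'; python3 -m inch '[[[0,0,0],-0.14],[[0,0,0],-0.14],[[0,0,0],-0.14],[[0,0,0],-0.14],[[0,0,0],-0.14],[[0,0,0],-0.14],[[0,0,0],-0.14],[[0,0,0],-0.14]]';  python3 -m inch '[[[0,0,0],-0.14],[[0,0,0],-0.085],[[0,0,0],0],[[0,0,0],0]]'; python3 go.py .6137 .1955 .06 2.245
```

```text
time: 39.0
eef_pos: [0.6118, 0.1932, 0.1196]
eef_rot: [-3.139, 0.005, 0.9]
ft_force: [0.6, -0.0, -1.1]
width: 0.0558
time: 39.8
eef_pos: [0.6111, 0.1923, 0.1194]
eef_rot: [-3.136, -0.0, 2.026]
ft_force: [0.5, 0.1, -0.6]
width: 0.0559
time: 40.2
eef_pos: [0.6113, 0.1925, 0.1201]
eef_rot: [-3.137, -0.002, 2.243]
ft_force: [-0.9, 0.6, -1.0]
width: 0.0557
t 40.2 pos [0.6113 0.1925 0.1201] rot [-3.137e+00 -2.000e-03  2.243e+00] w 0.0557 F [-0.89  0.58 -1.04]
q [ 0.08  1.04 -0.94  1.59  0.94  1.03 -0.47]
now axes [0.08 0.38 6.01] turn -0.002 after-turn axes [0.08 0.38 6.01]
```

```bash
python3 -m inch '[[[0.08,0.38,1],0],[[0,0,2],0],[[0,0,1.5],0],[[0,0,1],0],[[0,0,0.5],0],[[0,0,0],0],[[0,0,0],0]]'; python3 go.py .6137 .1955 .0201 2.245
python3 - <<'E'
from tips import *
j=get_image("scene"); tips(j,"pics/z.png",(275,245,130,130),5)
i=get_image("top"); tips(i,"pics/z2.png",(185,120,120,120),5)
E
```

```text
time: 40.9
eef_pos: [0.6142, 0.1959, 0.0617]
eef_rot: [-3.139, -0.002, 2.245]
ft_force: [0.5, 0.0, -1.2]
width: 0.0555
t 40.9 pos [0.6142 0.1959 0.0617] rot [-3.139e+00 -2.000e-03  2.245e+00] w 0.0555 F [ 0.46  0.02 -1.19]
q [ 0.06  1.11 -0.89  1.6   1.02  0.96 -0.52]
now axes [-0.   -0.07  4.16] turn -0.0 after-turn axes [-0.   -0.07  4.16]
```

View pics/z.png

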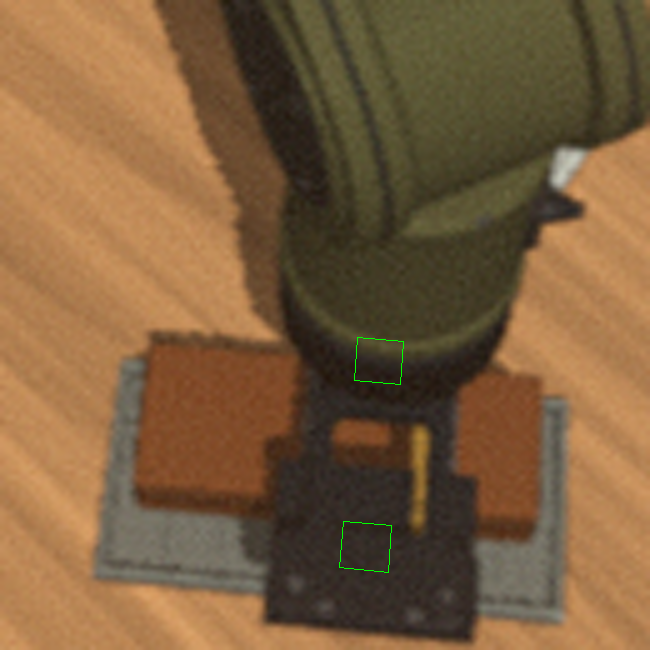

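View pics/z2.png

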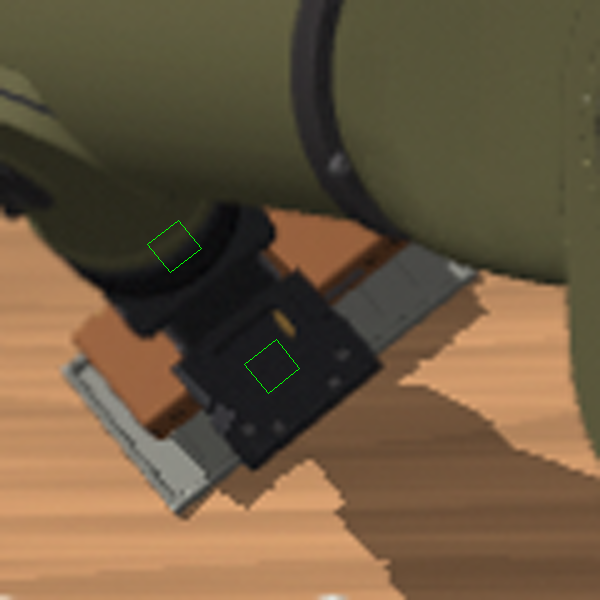

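```bash
python3 -m inch '[[[0,-0.07,1],0],[[0,0,1],0],[[0,0,0.8],0],[[0,0,0.5],0],[[0,0,0.2],0],[[0,0,0],0],[[0,0,0],0]]'; python3 go.py .6137 .1955 .0201 2.245; python3 -m inch '[[[0,0,0.2],0],[[0,0,0.15],0],[[0,0,0],0],[[0,0,0],0]]'
```

```text
time: 41.7
eef_pos: [0.6135, 0.1954, 0.0266]
eef_rot: [-3.139, -0.002, 2.245]
ft_force: [-0.1, -0.0, -0.9]
width: 0.0559
t 41.7 pos [0.6135 0.1954 0.0266] rot [-3.139e+00 -2.000e-03  2.245e+00] w 0.0559 F [-0.13 -0.03 -0.85]
q [ 0.05  1.16 -0.86  1.6   1.06  0.92 -0.55]
now axes [-0.01  0.02  0.65] turn -0.0 after-turn axes [-0.01  0.02  0.65]
time: 42.1
eef_pos: [0.6133, 0.1951, 0.0229]
eef_rot: [-3.139, -0.002, 2.245]
ft_force: [0.0, 0.4, -0.6]
width: 0.0561
```

```bash
python3 -m inch '[[[0,0,0.12],0],[[0,0,0.08],0],[[0,0,0],0],[[0,0,0],0]]'; python3 -m inch '[[[0,0,0.05],0],[[0,0,0],0],[[0,0,0],0]]'; python3 -m inch '[[[0,0,0.04],0],[[0,0,0],0],[[0,0,0],0]]'
```

```text
time: 42.5
eef_pos: [0.6133, 0.1952, 0.0209]
eef_rot: [-3.139, -0.002, 2.245]
ft_force: [0.2, 0.9, -1.6]
width: 0.0557
time: 42.8
eef_pos: [0.6133, 0.1952, 0.0205]
eef_rot: [-3.139, -0.002, 2.245]
ft_force: [-0.0, 0.4, -0.5]
width: 0.0558
time: 43.1
eef_pos: [0.6134, 0.1953, 0.0202]
eef_rot: [-3.139, -0.002, 2.245]
ft_force: [-1.5, -0.4, 1.7]
width: 0.0561
```

```bash
python3 -m inch '[[[0,0,0.03],0],[[0,0,0],0],[[0,0,0],0]]'; python3 -m inch '[[[0,0,0],0],[[0,0,0],0],[[0,0,0],0]]' 0.75;  python3 -m inch '[[[0,0,0],0]]'; python3 -m inch '[[[0,0,-0.5],0],[[0,0,-1],0],[[0,0,-2],0],[[0,0,-3],0],[[0,0,-3],0],[[0,0,-3],0],[[0,0,-3],0],[[0,0,0],0]]'; python3 -m inch '[[[-3,-3,0],0],[[-3,-3,0],0],[[-3,-3,0],0],[[-3,-3,0],0],[[-3,-3,0],0],[[-3,-3,0],0],[[-3,-3,0],0],[[0,0,0],0]]'; python3 -m inch '[[[0,0,0],0],[[0,0,0],0],[[0,0,0],0]]'
python3 - <<'E'
from h import *
i=get_image("top");j=get_image("scene")
cv2.imwrite("pics/fin_t.png",i["pixels"]);cv2.imwrite("pics/fin_s.png",j["pixels"])
E
python3 go.py .5 0 .15 2.245
```

```text
time: 43.4
eef_pos: [0.6133, 0.1953, 0.0202]
eef_rot: [-3.139, -0.002, 2.245]
ft_force: [-2.1, -0.9, 4.9]
width: 0.0557
time: 43.7
eef_pos: [0.6133, 0.1951, 0.0193]
eef_rot: [-3.138, -0.002, 2.245]
ft_force: [-0.1, -1.0, 0.1]
width: 0.0658
time: 43.8
eef_pos: [0.6133, 0.1951, 0.0194]
eef_rot: [-3.138, -0.002, 2.245]
ft_force: [-0.1, -0.5, -0.2]
width: 0.0658
time: 44.6
eef_pos: [0.6157, 0.1978, 0.1813]
eef_rot: [3.135, -0.001, 2.245]
ft_force: [0.8, 0.9, 0.0]
width: 0.0663
time: 45.4
eef_pos: [0.5795, -0.1085, 0.1742]
eef_rot: [-3.133, 0.001, 2.234]
ft_force: [0.1, -0.1, -0.1]
width: 0.0659
time: 45.7
eef_pos: [0.5811, -0.0978, 0.1755]
eef_rot: [-3.14, -0.002, 2.248]
ft_force: [0.1, 0.5, 0.6]
width: 0.0661
t 45.8 pos [ 0.581  -0.0983  0.1752] rot [-3.139e+00 -2.000e-03  2.247e+00] w 0.0661 F [-0.71  0.35  0.41]
q [ 0.62  0.93 -1.02  1.72  0.91  1.05 -0.05]
now axes [12.74 -0.16  2.52] turn 0.002 after-turn axes [12.74 -0.2   2.52]
```

View pics/fin_t.png

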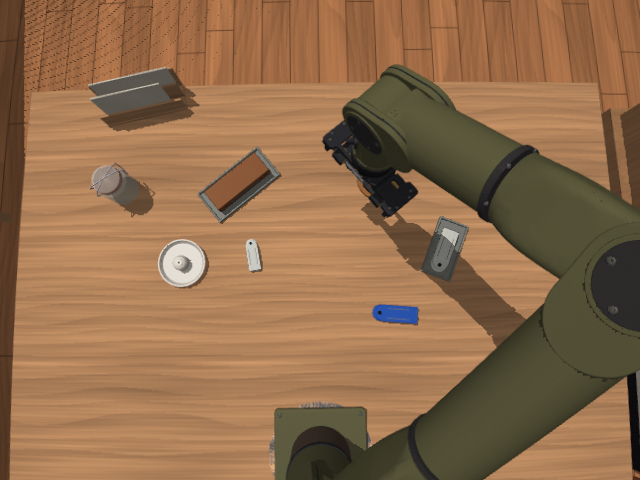

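View pics/fin_s.png

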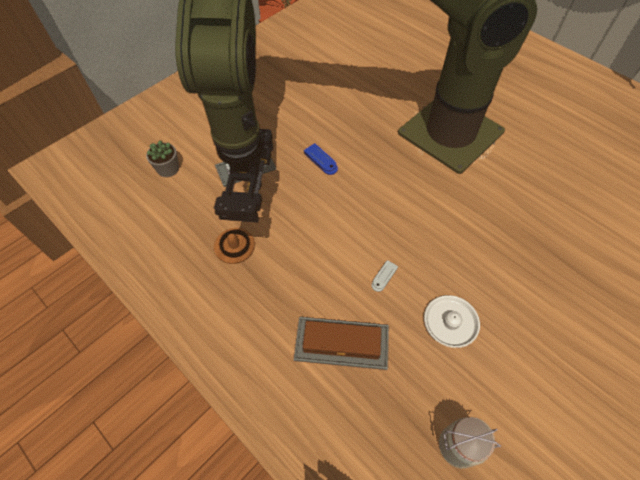

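```bash
python3 -m inch '[[[3,0,-1],0],[[3,0,-1],0],[[3,0,0],0],[[3,0,0],0],[[0,0,0],0],[[0,0,0],0],[[0,0,0],0]]'
python3 - <<'E'
from h import *
i=get_image("top");j=get_image("scene")
def mk(i,L,fn):
    t=[cv2.resize(i["pixels"][y:y+75,x:x+100],None,fx=4,fy=4,interpolation=cv2.INTER_CUBIC) for x,y in L]
    cv2.imwrite(fn,np.vstack([np.hstack(t[:2]),np.hstack(t[2:])]))
mk(i,[(135,225),(190,145),(395,210),(330,145)],"pics/e_top.png")
mk(j,[(400,285),(292,305),(195,130),(185,210)],"pics/e_sc.png")
E
```

```text
time: 46.5
eef_pos: [0.5067, -0.0067, 0.195]
eef_rot: [-3.139, -0.001, 2.244]
ft_force: [0.3, 0.7, -0.4]
width: 0.0661
```

View pics/e_top.png

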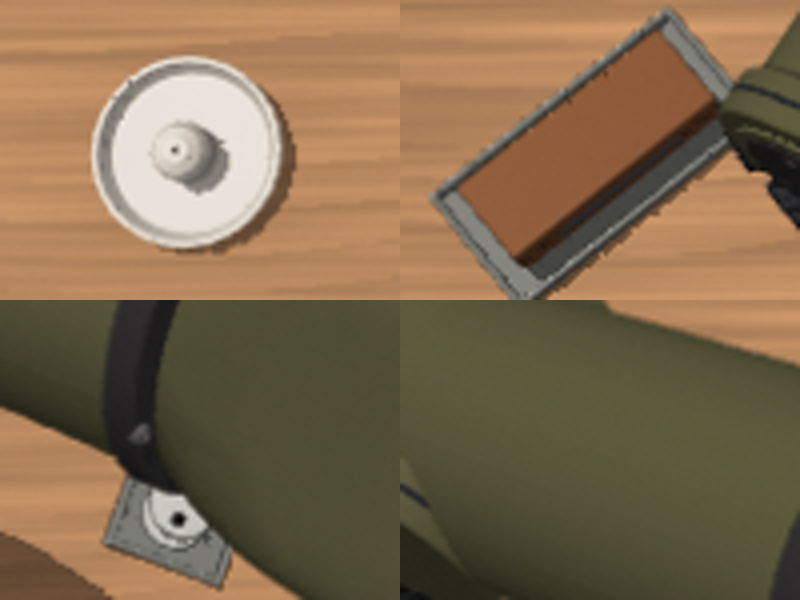

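View pics/e_sc.png

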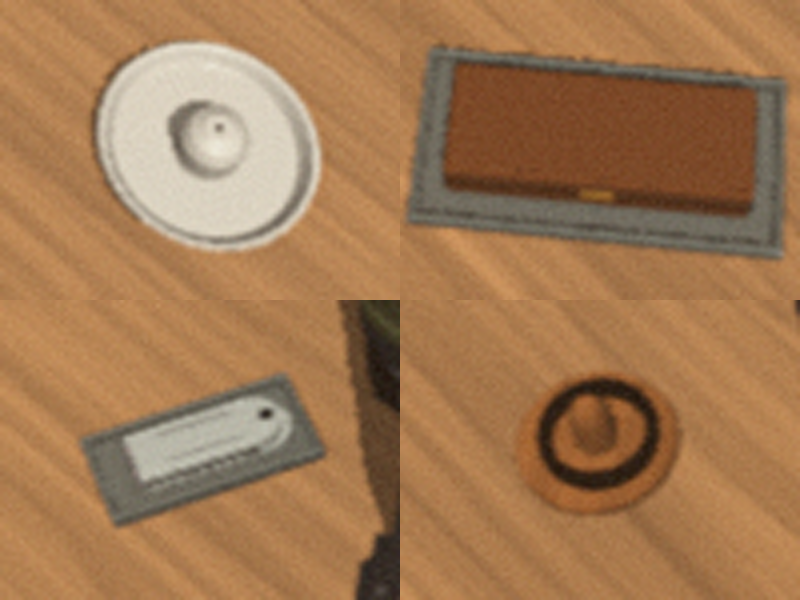

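```bash
python3 -c "
from plant import *
print(sign_off())"
```

```text
the job is handed in; nothing more can be done
None
```

I took the pile apart from the top down and handed the job in at about 46.6 s of the 136 s allowed; sign-off gives no verdict.

**Placements, in order:**
1. The incense holder stands upright in the middle of the ash dish.
2. The large silver shoehorn lies flat in the shorter tray.
3. The bangle lies flat on the stand's base, around the post.
4. The spectacle case lies flat in the longer tray.

Each thing was lowered until a light contact showed (about 4–5 N), then released and checked in the pictures.

**Last checks:** The final pictures from both cameras show the incense holder and the case in place, inside their rims. The bangle's final look came only from the scene camera. The shoehorn's full view also came from there, with the top view partly blocked by the arm. The jar, the succulent, the small silver shoehorn and the blue one look unmoved, and the gripper ended clear of everything, about 19 cm up.

**Disagreements:**
- The two cameras differed by about 2–5 mm. I leaned on the scene camera, which fitted the gripper's measured position better.
- While reaching for the bangle, the wrist was at its range limit and the tool stood about 4 mm high. A second small step brought it to the right height.

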